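# Hang the little display shelves and stock them

### The job

Hang both little shelves on the display stand: hook the claws into the slots of a bay and press each shelf down until it locks fully home. Brush out the gilt pot with the long brush, twice down to the bottom and each time right up out of the mouth, and put the brush back upright in its cup. Stand the pot on the middle of one shelf, and lay all the card decks on the other, flat, lengthwise along the shelf and stacked if there are two; leave the other goods on the table where they are.

Things in the scene. Friction and masses are not known exactly. Their poses are not given: they have to be found in the camera images.
- stand: Fixed stand: wooden base 6 mm thick, four aluminium uprights 22 mm wide, 210 high, in two pairs (bays) centred at y = +56 mm (bay 0) and -56 mm (bay 1), uprights 28 mm either side of a bay's centre. Origin: on the table under the middle of the uprights' front face (x = 0); z up; shelves hang on the -x side, facing the robot.
- slot_0 (a point): Middle of bay 0 on the front face, at the height of the middle of the slots (z = 180 mm). Each upright has one slot, 28 mm either side of this point, 12 mm wide and 26 mm high (167 to 193 mm), through sheet 4 mm thick; above 179 mm a grey spring tongue closes it.
- slot_1 (a point): The same for bay 1. A shelf that hangs locked leans forward by about 0.05 rad, its origin some 2 mm low.
- bay_0 (a point): Where a shelf's origin lies when it is fully home in this bay (left, +y); axes as the stand's, and the shelf's are then parallel. To hang: hold the shelf 13 mm above this height (claws in mid slot), push it back to the face (tongues give way, about 6 N in all), then press it down 13 mm: hooks drop behind the sheet and the tongues spring out above the claw necks.
- bay_1 (a point): Where a shelf's origin lies when it is fully home in this bay (right, -y); axes as the stand's, and the shelf's are then parallel. To hang: hold the shelf 13 mm above this height (claws in mid slot), push it back to the face (tongues give way, about 6 N in all), then press it down 13 mm: hooks drop behind the sheet and the tongues spring out above the claw necks.
- shelf_0_claws (a point): Point on the back edge of shelf_0 midway between its two steel claws (45 mm behind the origin, 42 mm up; axes of the shelf). The claws are at y = +-28 mm, 5 mm wide, and reach 11 mm behind the back edge; the neck is 10 mm high (5 mm above to 5 below this point), the hook hangs from the neck's last 5.5 mm to 15 mm below this point.
- shelf_1_claws (a point): Point on the back edge of shelf_1 midway between its two steel claws (45 mm behind the origin, 42 mm up; axes of the shelf). The claws are at y = +-28 mm, 5 mm wide, and reach 11 mm behind the back edge; the neck is 10 mm high (5 mm above to 5 below this point), the hook hangs from the neck's last 5.5 mm to 15 mm below this point.
- lock_0l (a joint): Spring tongue closing the upper part of the left (+y) slot of bay 0: 0 = sprung forward, flush with the face of the upright (free slot, or locked above a claw), grows to 0.016 m as it is pushed back into the slot; about 1 N at first, 3 N at 0.011 m.
- lock_0r (a joint): Spring tongue closing the upper part of the right (-y) slot of bay 0: 0 = sprung forward, flush with the face of the upright (free slot, or locked above a claw), grows to 0.016 m as it is pushed back into the slot; about 1 N at first, 3 N at 0.011 m.
- lock_1l (a joint): Spring tongue closing the upper part of the left (+y) slot of bay 1: 0 = sprung forward, flush with the face of the upright (free slot, or locked above a claw), grows to 0.016 m as it is pushed back into the slot; about 1 N at first, 3 N at 0.011 m.
- lock_1r (a joint): Spring tongue closing the upper part of the right (-y) slot of bay 1: 0 = sprung forward, flush with the face of the upright (free slot, or locked above a claw), grows to 0.016 m as it is pushed back into the slot; about 1 N at first, 3 N at 0.011 m.
- shelf_0: Dark sheet-metal shelf, an upside-down box open at the back and below: 90 mm long (x), 60 wide (y), 55 high, walls 4, 0.25 kg. Starts upright on the table, length roughly along world x. Origin: centre of its underside; z up, -x its closed front, +x its back edge with two claws. Pinch it from above across the 60 mm.
- shelf_1: A second shelf, identical to shelf_0.
- shelf_0_top (a point): Centre of the flat top of shelf_0, 55 mm above its origin; axes of the shelf.
- shelf_1_top (a point): The same for shelf_1.
- deck_0: Card deck in a closed tuck box, 66 (its x) x 98 (its y) x 30 mm (z), 0.17 kg, lying flat; origin: centre of its underside. May be absent (None).
- deck_1: A second card deck of the same size. May be absent (None).
- pot: Small gilt pot, open at the top, 67 mm across at its widest (upper half), 58 mm high, foot about 46 mm across, 0.11 kg; inner floor 3 mm above its underside, inside about 32 mm wide at the floor and over 44 mm at the mouth. Origin: centre of its underside; z up. Can be gripped round its outside from above.
- brush: Long brush, 180 mm, 60 g: black round bristle head 24 mm across and 45 mm high at the bottom (stiff), square wooden handle 15 x 15 mm from 67 to 180 mm above its bottom end. Origin: centre of its bottom end; z along the handle, up; x and y square to the handle's faces. Starts standing in the holder.
- brush_tip (a point): The bottom end of the brush (same as its origin).
- tag_pack: Flat pink pack of tags, 88 x 62 x 14 mm, a bystander; origin: centre of its underside.
- putty_tub_a: Lidded putty tub, 78 mm across, 42 mm high, a bystander; origin: centre of its underside.
- holder: Fixed steel brush cup on a round foot: 60 mm high, inside 44 mm across, inner floor 6 mm above the table. Origin: on the table, under its centre; z up.
Things that resemble listed ones, but are neither listed nor needed, are in the scene too. There is more than one size of the brush; the one meant has the size given above.

How it is judged:
By the outcome, as a careful person would: the job done as asked, in the order asked, and still so for the second after the job is handed in, with the robot touching nothing.
Of deck_0, deck_1 only 1 to 2 are there at a start; the rules pass over those that are not, and their reading is None.
At some moment in a run one of shelf_0, shelf_1, deck_0, deck_1 may be knocked a few centimetres aside while the robot is not near it.
It also fails if it takes over 210 s, if anything falls off the work surface, if the arm or the gripper's body presses on something with over 40 N, if the wrist force passes 120 N, or if a joint passes its speed limit or range.

### The arm

A 6-joint arm with a two-finger parallel gripper is mounted at the origin on a cart in front of the work surface, level with it; the furniture and walls round the work are solid. World frame = base frame: x ahead of the robot, y to its left, z up, the work surface at z = 0. Lengths are in m, angles in rad, forces in N, time in s.
With the tool pointing down it reaches from about 0.25 to 0.725 m from the base axis. Payload 4 kg.
Tool frame: the origin (TCP) lies midway between the tips of the shut fingers; the grasp point (between the pads) lies 19 mm behind it; z points along the fingers, y is the line along which they close (so a half turn about z gives the same grasp; the last joint's range is limited). The gripper opens to 85 mm and grips with 20 to 120 N. Pads are 22 mm wide; open, the fingers measure 114 mm over their backs; the gripper's body (76 mm by 85 mm) begins 54 mm behind the grasp point. The pads swing forward as they close: fully open they stand 13 mm farther back than shut.
Start: joints at [1.157, 0.241, 0.005, 1.335, 0, 1.571], TCP at [0.201, 0.458, 0.231] pointing down, gripper open.
Joint ranges: [-2.72, 2.72], [-1.05, 1.87], [-1.09, 1.28], [-1.99, 2.15], [-1.42, 1.44], [-3.14, 3.14]. Speed limits (rad/s): [2.79, 2.79, 3.14, 3.14, 3.14, 3.14].

### API

Orientations are given as a unit quaternion [x, y, z, w].
In Python, from workcell import bot gives the robot as it stands.
- The arm moves only by the tool play_rows, never from a script. Its argument "moves" is a list of rows, each a list of 3 entries, a list of its own where there are three numbers: the opening, from -1 (shut) to 1 (fully open), then the shift along the tool's x, y, z in cm, then the turn, a rotation vector about the tool's x, y, z in rad. A call has 1 to 12 rows; each row shifts and turns the commanded pose from where the row before left it, along the tool's axes as they then stand; what a row does not reach is not made up. A row lasts 1/12 s, in which the tool goes at most 41.7 mm and 7.16 degrees, less where a joint would pass 70% of its speed; a pose out of reach is approached as far as the arm can. A call is refused whole if a number of a shift passes 4.17 or a number of a turn 0.125, either way. A call with a gripper value outside its range is refused whole. The fingers move at their own pace and stop on an object; the grip force is fixed at half the most. Time passes only in rows, so rows that do not move let the fingers close. It gives the time, the measured TCP pose, the force and the opening at its end, in the units of the state.
- bot.get_obs(): the state, without advancing time (a new reading comes with each control period).
- bot.camera(name): name is "side" or "top" or "wrist"; returns (picture, depth): 400x640x3 uint8, red, green, blue; 400x640 float32, m along the optical axis (not along the pixel's ray), 0 where there is no reading.
- bot.camera_info(name): a dict with "K" (3x3 intrinsics, pixels), "k1" (the pictures are not rectified: a ray, as slopes to the right and down, at radius r is drawn at 1 + k1 r^2 times it, then the intrinsics apply), "world_from_camera" (4x4, takes a point from camera to world coordinates); the wrist camera has in their place "T_tool_cam" (4x4, takes a point from camera to tool coordinates, whose origin is the TCP and whose axes are the flange's). Camera axes: x right, y up, looking along -z (the intrinsics and any distortion apply to the point x, -y, -z); pixel columns grow to the right and rows downward; lengths in m; the calibration is good to about 2 mm. A picture is of the moment at which its call begins: read the wrist's pose just before it. camera_info takes no time and is no camera call.
- bot.job_done(): hands the job in, once; it reports no verdict.
The state is a dict: "clock": time; "joint_pos": joint angles; "joint_vel": joint speeds; "tau": joint torques, N m; "eef_pos": TCP position; "tool_rot": TCP orientation; "ft_force": force on the tool from outside, world axes, zero at the start; "ft_torque": the same for the moment, N m; "grip_width": finger opening in m.
Only numpy, scipy, OpenCV 4.12 (cv2) and the standard library are available. Lean on these libraries where they do the work, as an engineer would, in place of code of your own. Each camera call takes 0.05 s, during which the arm holds its last target. There are 200 camera calls.

## Working session

There is one attempt and no reset: what is moved stays moved. The work goes in short steps, Python scripts to look and compute and a tool call to move; the robot and the scene stay as the last step left them, time stands still between calls to the robot, and variables do not carry over. Pictures are saved under pics/ and viewed, on a budget of 14 in all, crops included, one or two more only if the job needs it, and the job is handed in when it is done.

Besides the shell and the picture viewer there is one more tool, called after "Request:" as name(argument=value, ...) on one line, values as JSON. play_rows: Moves the arm, as the interface text tells. Its arguments: {"type":"object","properties":{"moves":{"type":"array"}},"required":["moves"]}

```bash
ls; mkdir -p pics
cat > h.py <<'E'
import numpy as np, cv2
from workcell import bot
from scipy.spatial.transform import Rotation as R
def cam(n):
    o=bot.get_obs(); im,d=bot.camera(n); i=bot.camera_info(n)
    if n=="wrist":
        T=np.eye(4); T[:3,:3]=R.from_quat(o["tool_rot"]).as_matrix(); T[:3,3]=o["eef_pos"]
        W=T@np.array(i["T_tool_cam"])
    else: W=np.array(i["world_from_camera"])
    return im,d,np.array(i["K"]),i["k1"],W
def slopes(uv,K,k1):
    uv=np.atleast_2d(np.asarray(uv,float))
    p=np.stack([(uv[:,0]-K[0,2])/K[0,0],(uv[:,1]-K[1,2])/K[1,1]],1); s=p.copy()
    for _ in range(8): s=p/(1+k1*(s**2).sum(1,keepdims=True))
    return s
def pts(c):  # world point map
    im,d,K,k1,W=c
    v,u=np.mgrid[0:d.shape[0],0:d.shape[1]]
    s=slopes(np.stack([u.ravel(),v.ravel()],1),K,k1); z=d.ravel()
    P=np.stack([s[:,0]*z,-s[:,1]*z,-z],1)@W[:3,:3].T+W[:3,3]
    P[z==0]=np.nan
    return P.reshape(d.shape+(3,))
def plane(uv,h,c):
    im,d,K,k1,W=c; s=slopes(uv,K,k1)
    D=np.stack([s[:,0],-s[:,1],-np.ones(len(s))],1)@W[:3,:3].T; o=W[:3,3]
    return o+D*((h-o[2])/D[:,2])[:,None]
def save(n,im): cv2.imwrite(f"pics/{n}.png",im[:,:,::-1])
E
python3 - <<'E'
from h import *
for n in ("top","side"):
    c=cam(n); save(n+"0",c[0]); np.savez(n+"0.npz",im=c[0],P=pts(c)); print(n,c[4].round(3).tolist(),c[3],c[2].round(1).tolist())
print(bot.get_obs()); print(bot.camera_info("wrist"))
E
```

```text
pics
top [[0.02, 0.996, -0.083, 0.361], [-1.0, 0.02, 0.002, -0.071], [0.004, 0.083, 0.997, 1.602], [0.0, 0.0, 0.0, 1.0]] -0.13751945052980719 [[473.6, 0.0, 319.0], [0.0, 473.6, 199.6], [0.0, 0.0, 1.0]]
side [[1.0, 0.007, 0.005, 0.478], [0.001, 0.459, -0.888, -1.337], [-0.008, 0.888, 0.459, 0.764], [0.0, 0.0, 0.0, 1.0]] -0.03270769470536602 [[362.2, 0.0, 314.7], [0.0, 362.2, 197.6], [0.0, 0.0, 1.0]]
{'clock': 0.1, 'joint_pos': array([1.15702858e+00, 2.41353302e-01, 3.86825896e-03, 1.33519458e+00,
       2.16881086e-05, 1.57082063e+00]), 'joint_vel': array([-0.00016634, -0.00380655,  0.00499385, -0.00065491,  0.00033323,
       -0.00124453]), 'tau': array([ 2.97893030e-04, -3.73138082e+01,  2.53009629e+01,  1.08216325e-02,
        6.79862251e-05,  2.75887238e-06]), 'eef_pos': array([0.20080015, 0.45729691, 0.2304977 ]), 'tool_rot': array([ 2.05423038e-01,  9.78672820e-01, -9.19343375e-04, -2.04026773e-04]), 'ft_force': array([-0.16554793, -0.33631586,  0.37486698]), 'ft_torque': array([-0.02191906, -0.03201603, -0.00180993]), 'grip_width': 0.08562617513153342}
{'K': array([[350.47984757,   0.        , 318.90814159],
       [  0.        , 350.47984757, 201.03481202],
       [  0.        ,   0.        ,   1.        ]]), 'k1': -0.017579534442101856, 'T_tool_cam': array([[ 2.95611730e-04,  9.65627188e-01,  2.59930849e-01,
         6.72457062e-02],
       [ 9.99999956e-01, -2.75375326e-04, -1.14268145e-04,
        -1.03338167e-03],
       [-3.87618850e-05,  2.59930872e-01, -9.65627226e-01,
        -1.41960419e-01],
       [ 0.00000000e+00,  0.00000000e+00,  0.00000000e+00,
         1.00000000e+00]])}
```

View pics/top0.png

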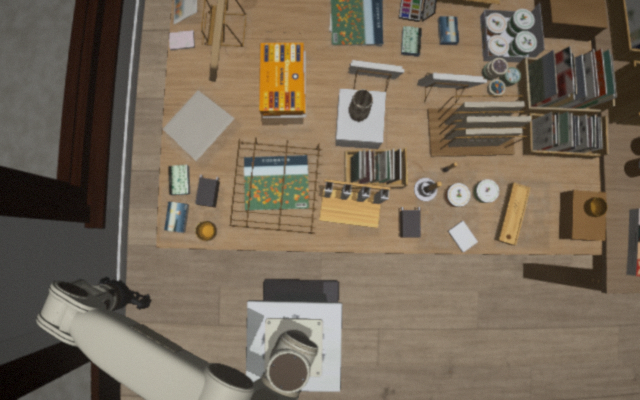

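View pics/side0.png

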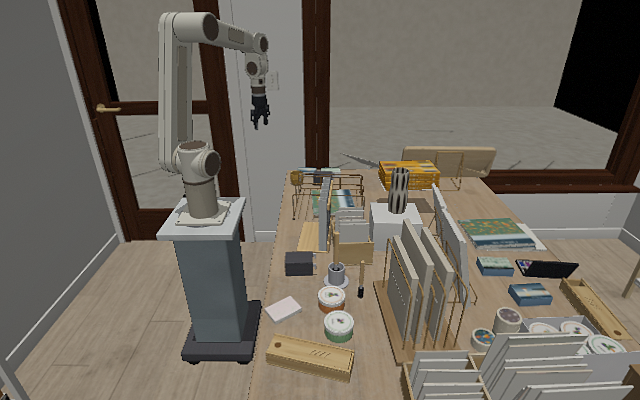

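The top view shows a stand at (352,203), dark shelves at (207,190) and (411,222), boxes at (180,180) and (176,217), a gilt pot at (206,230) and the brush cup at (427,188). I'll measure these next.

Run:
```python
from h import *
z=np.load("top0.npz"); P=z["P"]; im=z["im"]
for n,(u,v) in dict(table=(240,130),table2=(300,240),shA=(207,190),shB=(411,222),dG=(180,180),dB=(176,217),pot=(206,230),cup=(427,188),tub=(458,195),tub2=(487,190),pack=(463,236),d3=(411,40),d4=(449,30),pink=(181,40)).items():
    print(n,P[v,u].round(3),im[v,u])
big=cv2.resize(np.hstack([im[160:250,150:230],im[160:250,310:390],im[160:250,390:470]]),None,fx=3.3,fy=3.3,interpolation=cv2.INTER_CUBIC); save("topcrop",big)
# object blobs higher than 8mm above table in near region
H=P[:,:,2]; m=((H>0.008)&(H<0.3)&(P[:,:,0]>0.2)&(P[:,:,0]<0.75)&(abs(P[:,:,1])<0.75)).astype(np.uint8)
n,l,s,c=cv2.connectedComponentsWithStats(m)
for i in range(1,n):
    if s[i,4]>60:
        q=P[l==i]; t=np.nanpercentile(q[:,2],90); e=q[q[:,2]>t-0.008]
        r=cv2.minAreaRect((e[:,:2]*1000).astype(np.float32)); print(s[i],"top",round(t,3),"ctr",np.round(r[0]),"size",np.round(r[1]),round(r[2],1))
```

```text
table [0.728 0.201 0.009] [156 129  99]
table2 [ 0.356 -0.014  0.   ] [161 135 102]
shA [0.514 0.296 0.056] [74 71 72]
shB [ 0.422 -0.378  0.056] [82 78 79]
dG [0.548 0.394 0.036] [148 170 149]
dB [0.424 0.405 0.028] [123 147 162]
pot [0.383 0.306 0.007] [190 141  54]
cup [ 0.536 -0.432  0.055] [54 49 45]
tub [ 0.516 -0.542  0.036] [117 119  98]
tub2 [ 0.535 -0.64   0.045] [127 109 118]
pack [ 0.379 -0.565  0.018] [199 199 204]
d3 [ 1.059 -0.386  0.033] [119 142 129]
d4 [ 1.106 -0.525  0.027] [124 138 143]
pink [1.054 0.428 0.013] [184 171 176]
[ 322  104   87  115 4960] top 0.192 ctr [ 622. -196.] size [196. 258.] 83.9
[259 110  37   8 193] top 0.19 ctr [748.  59.] size [  3. 110.] 0.1
[ 163  114   71   47 1738] top 0.149 ctr [673. 265.] size [ 37. 178.] 47.2
[ 428  116  103   41 3270] top 0.265 ctr [ 722. -600.] size [ 21. 200.] 2.7
[ 229  137   93   99 4387] top 0.115 ctr [532.  40.] size [211. 286.] 86.0
[442 163  16   9  67] top 0.128 ctr [ 606. -506.] size [ 8. 11.] 12.7
[167 164  23  31 593] top 0.036 ctr [551. 403.] size [96. 66.] 4.8
[195 174  25  34 589] top 0.061 ctr [510. 300.] size [59. 91.] 83.4
[414 178  28  25 298] top 0.171 ctr [ 536. -437.] size [15. 16.] 7.8
[474 179  25  24 472] top 0.046 ctr [ 533. -643.] size [76. 78.] 78.2
[445 183  25  24 464] top 0.047 ctr [ 519. -542.] size [74. 78.] 44.8
[495 183  24  62 926] top 0.044 ctr [ 459. -728.] size [ 66. 207.] 80.2
[321 201  18  21  73] top 0.014 ctr [ 456. -111.] size [68. 57.] 1.1
[163 202  26  31 619] top 0.036 ctr [424. 406.] size [68. 99.] 84.3
[351 207  28  21 158] top 0.013 ctr [ 438. -229.] size [95. 61.] 80.4
[400 207  21  31 597] top 0.06 ctr [ 418. -378.] size [92. 61.] 0.2
[195 221  22  21 214] top 0.059 ctr [379. 299.] size [61. 61.] 28.5
[448 221  30  32 455] top 0.02 ctr [ 379. -565.] size [87. 65.] 36.3
```

View pics/topcrop.png

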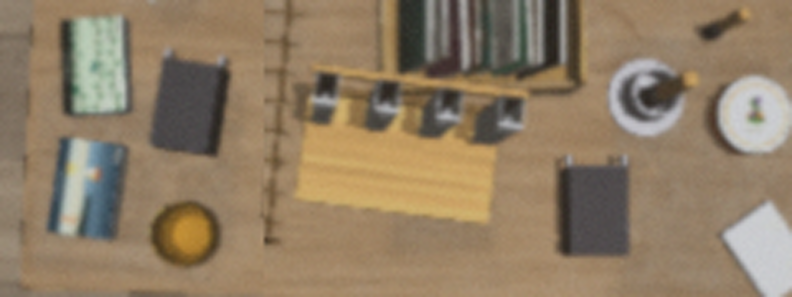

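Request:
play_rows(moves=[[1,[0,0,0],[0,0,-0.103]],[1,[0,0,0],[0,0,-0.103]],[1,[0,0,0],[0,0,-0.103]],[1,[0,0,0],[0,0,-0.103]],[1,[-2.6,-2,-1.7],[0,0,0]],[1,[-2.6,-2,-1.7],[0,0,0]],[1,[-2.6,-2,-1.7],[0,0,0]],[1,[-2.6,-2,-1.7],[0,0,0]],[1,[-2.6,-2,-1.7],[0,0,0]],[1,[-2.6,-2,-1.7],[0,0,0]],[1,[0,0,0],[0,0,0]],[1,[0,0,0],[0,0,0]]])

```text
clock: 1.1
eef_pos: [0.3582, 0.3368, 0.3338]
tool_rot: [0.003, 1.0, 0.001, 0.0]
ft_force: [-0.3, 0.4, 0.1]
grip_width: 0.0855
```

```bash
cat >> h.py <<'E'
def pose():
    o=bot.get_obs(); M=R.from_quat(o["tool_rot"]).as_matrix()
    print("t %.2f tcp %s yaw_y %.2f tilt %s w %.4f F %s"%(o["clock"],np.round(o["eef_pos"]*1000,1),np.degrees(np.arctan2(M[1,1],M[0,1])),np.round(M[:2,2],4),o["grip_width"],np.round(o["ft_force"],1)))
    return o,M
def go(x,y,z,yaw=None):   # print shift in tool axes (cm) and turn about tool z (turn last)
    o,M=pose(); d=M.T@(np.array([x,y,z])-o["eef_pos"])*100
    print("shift",d.round(2),"" if yaw is None else "turn z %.3f"%-np.radians((yaw-np.degrees(np.arctan2(M[1,1],M[0,1]))+180)%360-180) if False else "")
    if yaw is not None: print("turn z %.3f"%(-(np.radians((yaw-np.degrees(np.arctan2(M[1,1],M[0,1]))+180)%360-180))))
def rect(P,m,lo,hi):
    q=P[m]; q=q[(q[:,2]>lo)&(q[:,2]<hi)]
    r=cv2.minAreaRect((q[:,:2]*1000).astype(np.float32)); return r,q[:,2].mean(),len(q)
def blobs(P,lo,hi,minpix=300):
    H=P[:,:,2]; m=((H>lo)&(H<hi)).astype(np.uint8); m=cv2.morphologyEx(m,cv2.MORPH_OPEN,np.ones((3,3)))
    n,l,s,c=cv2.connectedComponentsWithStats(m)
    for i in range(1,n):
        if s[i,4]>=minpix:
            q=P[l==i]; (cx,cy),(w,h),a=cv2.minAreaRect((q[:,:2]*1000).astype(np.float32))
            if w<h: w,h,a=h,w,a-90
            a=(a+90)%180-90
            print("px",c[i].round(),"n",s[i,4],"ctr %.1f %.1f size %.1f x %.1f long-axis %.1f deg z %.1f"%(cx,cy,w,h,a,np.median(q[:,2])*1000))
E
python3 - <<'E'
from h import *
pose(); c=cam("wrist"); P=pts(c); save("w1",c[0]); np.save("w1.npy",P)
blobs(P,.02,.04); print(); blobs(P,.045,.07)
E
```

```text
t 1.10 tcp [358.2 336.8 333.8] yaw_y 89.68 tilt [0.0008 0.0011] w 0.0855 F [-0.3  0.4  0.1]
px [370. 209.] n 3578 ctr 424.9 404.8 size 98.3 x 66.4 long-axis -6.1 deg z 29.6
px [173. 249.] n 1754 ctr 491.9 136.4 size 78.0 x 76.2 long-axis -87.2 deg z 23.0
px [104. 272.] n 6222 ctr 527.1 30.8 size 146.4 x 123.5 long-axis -2.5 deg z 23.1
px [365. 293.] n 2961 ctr 550.0 402.2 size 99.5 x 66.4 long-axis 4.6 deg z 29.4
px [ 16. 275.] n 401 ctr 516.8 -93.6 size 43.8 x 19.7 long-axis 29.0 deg z 29.7
px [206. 330.] n 318 ctr 607.1 164.7 size 54.9 x 22.6 long-axis -3.0 deg z 23.1

px [291. 275.] n 2859 ctr 513.7 298.1 size 99.7 x 60.3 long-axis -6.4 deg z 54.4
```

View pics/w1.png

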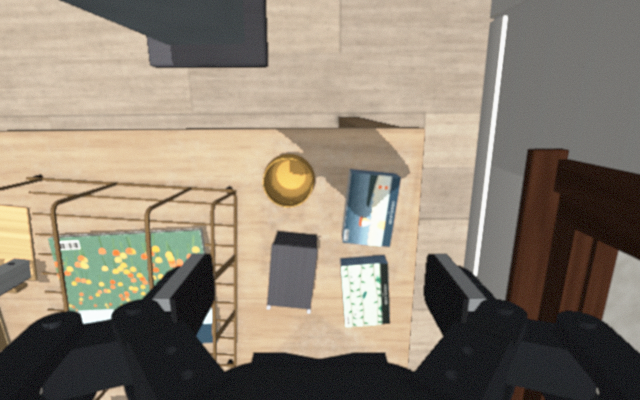

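The image shows (rotated half a turn) the pot at (289,180), blue deck (370,209), green deck (365,293) and shelf (293,270). Next I view the stand and the other shelf.

Request:
play_rows(moves=[[1,[0.3,-3.9,0],[0,0,0]],[1,[0.3,-3.9,0],[0,0,0]],[1,[0.3,-3.9,0],[0,0,0]],[1,[0.3,-3.9,0],[0,0,0]],[1,[0.3,-3.9,0],[0,0,0]],[1,[0.3,-3.9,0],[0,0,0]],[1,[0.3,-3.9,0],[0,0,0]],[1,[0.3,-3.9,0],[0,0,0]],[1,[0.3,-3.9,0],[0,0,0]],[1,[0.3,-3.9,0],[0,0,0]],[1,[0,-3.9,0],[0,0,0]],[1,[0,-3.9,0],[0,0,0]]])

```text
clock: 2.15
eef_pos: [0.325, -0.1307, 0.3324]
tool_rot: [-0.0, 1.0, 0.001, -0.0]
ft_force: [1.2, -0.0, -0.1]
grip_width: 0.0853
```

Request:
play_rows(moves=[[1,[0,-3.9,0],[0,0,0]],[1,[0,-3.9,0],[0,0,0]],[1,[0,-3.9,0],[0,0,0]],[1,[0,0,0],[0,0,0]],[1,[0,0,0],[0,0,0]]])

```text
clock: 2.57
eef_pos: [0.3255, -0.2475, 0.3316]
tool_rot: [0.002, 1.0, 0.001, -0.001]
ft_force: [-0.6, 0.4, 0.3]
grip_width: 0.0856
```

Run:
```python
from h import *
pose(); c=cam("wrist"); P=pts(c); save("w2",c[0]); np.save("w2.npy",P)
blobs(P,.05,.06,100);print("tops"); blobs(P,.203,.217,15); print("base"); blobs(P,.003,.010,100); print("brush"); blobs(P,.165,.2,15)
```

```text
t 2.57 tcp [ 325.5 -247.5  331.6] yaw_y 89.78 tilt [-0.0028  0.0028] w 0.0856 F [-0.6  0.4  0.3]
px [216. 234.] n 2755 ctr 417.5 -380.4 size 89.1 x 61.0 long-axis 1.4 deg z 54.5
px [263. 320.] n 212 ctr 537.8 -324.8 size 73.0 x 3.0 long-axis -88.1 deg z 54.8
tops
base
px [  3. 223.] n 103 ctr 413.2 -695.9 size 39.2 x 2.5 long-axis -15.4 deg z 6.3
px [362. 253.] n 8338 ctr 470.1 -183.6 size 199.7 x 115.7 long-axis 83.7 deg z 5.5
px [  2. 254.] n 126 ctr 460.5 -709.1 size 56.6 x 3.4 long-axis -16.3 deg z 6.6
px [213. 310.] n 122 ctr 554.7 -408.8 size 37.7 x 9.4 long-axis -28.0 deg z 4.7
px [368. 337.] n 219 ctr 601.1 -172.8 size 50.2 x 11.1 long-axis 2.0 deg z 6.4
px [258. 338.] n 355 ctr 603.9 -338.4 size 42.6 x 30.8 long-axis -0.6 deg z 6.7
brush
px [298. 346.] n 282 ctr 485.8 -268.9 size 21.0 x 5.8 long-axis 85.0 deg z 179.8
px [351. 347.] n 167 ctr 491.4 -215.0 size 24.0 x 9.5 long-axis -76.2 deg z 169.4
px [408. 358.] n 448 ctr 504.7 -158.8 size 22.3 x 19.0 long-axis 83.1 deg z 180.3
```

View pics/w2.png

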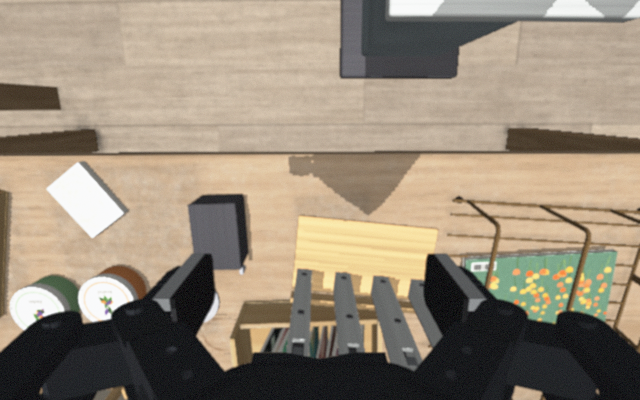

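The four uprights rise at (303..420, 275..), their tops hidden behind the gripper; shelf B is at (217,232). I fit the uprights' faces from the depth points.

```bash
cat > stand.py <<'E'
from h import *
def stand(P,show=True):
    Q=P.reshape(-1,3); m=(Q[:,2]>.03)&(Q[:,2]<.16)&(Q[:,0]>.44)&(Q[:,0]<.53)&(Q[:,1]>-.32)&(Q[:,1]<-.07); q=Q[m]
    a=-6.3
    for _ in range(6):
        r=np.radians(a); ex=np.array([np.cos(r),np.sin(r)]); ey=np.array([-np.sin(r),np.cos(r)])
        f=q[:,:2]@ex; x0=np.median(f) if _==0 else x0
        if _==0:
            h,b=np.histogram(f,bins=np.arange(f.min(),f.max(),.002)); x0=b[h.argmax()]+.001
        k=q[abs(f-x0)<.003]; s,c=np.polyfit(k[:,:2]@ey,k[:,:2]@ex,1); a-=np.degrees(np.arctan(s))
        r=np.radians(a); ex=np.array([np.cos(r),np.sin(r)]); x0=np.median(k[:,:2]@ex)
    ey=np.array([-np.sin(r),np.cos(r)])
    k=q[abs(q[:,:2]@ex-x0)<.003]; y=np.sort(k[:,:2]@ey)*1000
    g=np.where(np.diff(y)>6)[0]; seg=np.split(y,g+1); seg=[s for s in seg if len(s)>30]
    e=[(np.percentile(s,1),np.percentile(s,99)) for s in seg]
    print("yaw %.2f x0 %.1f n %d"%(a,x0*1000,len(k)),"segs",[(round(l,1),round(h,1),round((l+h)/2,1)) for l,h in e])
    return a,x0,e
if __name__=="__main__":
    P=np.load("w2.npy"); a,x0,e=stand(P)
    rects=P[(P[:,:,2]>.0035)&(P[:,:,2]<.009)]; 
    r=np.radians(a); ex=np.array([np.cos(r),np.sin(r)]); ey=np.array([-np.sin(r),np.cos(r)])
    y0=np.mean([(l+h)/2 for l,h in e])/1000
    o=x0*ex+y0*ey; print("stand origin",o*1000)
    for b,s in((0,.056),(1,-.056)): print("bay",b,"home",((o-.045*ex+s*ey)*1000).round(1))
E
python3 stand.py
```

```text
yaw -6.27 x0 510.4 n 3486 segs [(np.float64(-225.7), np.float64(-204.1), np.float64(-214.9)), (np.float64(-169.9), np.float64(-147.9), np.float64(-158.9)), (np.float64(-114.0), np.float64(-91.8), np.float64(-102.9)), (np.float64(-58.1), np.float64(-48.9), np.float64(-53.5))]
stand origin [ 492.89648691 -187.51321072]
bay 0 home [ 454.3 -126.9]
bay 1 home [ 442.  -238.3]
```

Request:
play_rows(moves=[[1,[-1.14,-1.65,2.9],[0,0,-0.028]],[1,[-1.14,-1.65,2.9],[0,0,0]],[1,[-1.14,-1.65,2.9],[0,0,0]],[1,[-1.14,-1.65,2.9],[0,0,0]],[1,[-1.14,-1.65,2.9],[0,0,0]],[1,[-1.14,-1.65,2.9],[0,0,0]],[1,[-1.14,-1.65,2.9],[0,0,0]],[1,[-1.14,-1.65,2.9],[0,0,0]],[1,[0,0,0],[0,0,0]],[1,[0,0,0],[0,0,0]]])

```text
clock: 3.45
eef_pos: [0.4197, -0.3738, 0.0984]
tool_rot: [-0.015, 1.0, 0.003, -0.002]
ft_force: [0.1, 1.0, 0.2]
grip_width: 0.0854
```

Run:
```python
from h import *
c=cam("wrist"); P=pts(c); blobs(P,.05,.06,100); go(.4175,-.380,.015,91.4)
```

```text
px [306. 221.] n 16050 ctr 417.7 -380.9 size 90.0 x 60.2 long-axis 1.2 deg z 54.4
t 3.50 tcp [ 420.3 -374.7  100.6] yaw_y 91.68 tilt [-0.0022  0.0024] w 0.0855 F [-0.3 -0.7  0.8]
shift [ 0.28 -0.55  8.56] 
turn z 0.005
```

Request:
play_rows(moves=[[1,[0.25,-0.55,2.2],[0,0,0.005]],[1,[0,0,2.2],[0,0,0]],[1,[0,0,2.2],[0,0,0]],[1,[0,0,1.9],[0,0,0]],[1,[0,0,0],[0,0,0]],[1,[0,0,0],[0,0,0]]])

```text
clock: 4.0
eef_pos: [0.418, -0.3818, 0.018]
tool_rot: [-0.011, 1.0, -0.0, 0.0]
ft_force: [0.0, -0.4, 0.5]
grip_width: 0.0853
```

Run:
```python
from h import *
go(.4175,-.3808,.015,91.2)
```

```text
t 4.00 tcp [ 418.  -381.8   18. ] yaw_y 91.31 tilt [ 0.0006 -0.0004] w 0.0853 F [ 0.  -0.4  0.5]
shift [0.05 0.1  0.3 ] 
turn z 0.002
```

Request:
play_rows(moves=[[-1,[0,0,0],[0,0,0]],[-1,[0,0,0],[0,0,0]],[-1,[0,0,0],[0,0,0]],[-1,[0,0,0],[0,0,0]],[-1,[0,0,0],[0,0,0]],[-1,[0,0,0],[0,0,0]],[-1,[0,0,0],[0,0,0]],[-1,[0,0,0],[0,0,0]],[-1,[0,0,0],[0,0,0]]])

```text
clock: 4.75
eef_pos: [0.4193, -0.3834, 0.0192]
tool_rot: [-0.011, 1.0, -0.001, 0.002]
ft_force: [0.7, 2.2, 6.5]
grip_width: 0.0592
```

Run:
```python
from h import *
c=cam("wrist"); P=pts(c); blobs(P,.05,.06,100); go(.4175,-.3808,.015,91.2)
```

```text
px [319. 263.] n 32537 ctr 406.7 -380.3 size 79.6 x 68.8 long-axis -88.6 deg z 54.4
t 4.80 tcp [ 419.3 -383.5   19.2] yaw_y 91.24 tilt [ 0.0042 -0.0018] w 0.0592 F [0.1 2.8 7.5]
shift [0.17 0.27 0.42] 
turn z 0.001
```

Request:
play_rows(moves=[[-1,[0,0,-0.5],[0,0,0]],[-1,[0,0,-2.4],[0,0,0]],[-1,[0,0,-3],[0,0,0]],[-1,[0,0,-3],[0,0,0]],[-1,[0,0,-3],[0,0,0]],[-1,[0.7,3,-2],[0,0,0]],[-1,[0.7,3,0],[0,0,0]],[-1,[0.7,3,0],[0,0,0]],[-1,[0.7,3,0],[0,0,0.065]],[-1,[0.7,3,0],[0,0,0.066]],[-1,[0,0,0],[0,0,0]],[-1,[0,0,0],[0,0,0]]])

```text
clock: 5.8
eef_pos: [0.381, -0.2321, 0.1562]
tool_rot: [0.054, 0.999, -0.0, 0.0]
ft_force: [0.4, 0.1, -2.5]
grip_width: 0.0593
```

Request:
play_rows(moves=[[-1,[0,0,0],[0,0,0]],[-1,[0,0,0],[0,0,0]]])

```text
clock: 5.97
eef_pos: [0.382, -0.2342, 0.1558]
tool_rot: [0.055, 0.998, -0.001, 0.001]
ft_force: [0.1, 0.3, -2.5]
grip_width: 0.059
```

Run:
```python
from h import *
from stand import stand
c=cam("wrist"); P=pts(c); save("w3",c[0]); np.save("w3.npy",P); o,M=pose()
stand(P)
c=cam("side"); save("s3",cv2.resize(c[0][130:290,230:450],None,fx=3.6,fy=3.6)); np.save("s3.npy",pts(c))
# shelf top relative to tool
Q=(P.reshape(-1,3)-o["eef_pos"])@M*1000; q=Q[(abs(Q[:,0])<70)&(abs(Q[:,1])<32)&(Q[:,2]>-60)&(Q[:,2]<-15)]
A=np.c_[q[:,:2],np.ones(len(q))]; k=np.ones(len(q),bool)
for _ in range(5):
    s=np.linalg.lstsq(A[k],q[k,2],rcond=None)[0]; k=abs(A@s-q[:,2])<2
print("top plane in tool: slope x,y",s.round(4),"n",k.sum(),q[k].min(0).round(1),q[k].max(0).round(1))
```

```text
t 6.02 tcp [ 381.9 -234.3  155.6] yaw_y 83.67 tilt [ 0.0008 -0.0008] w 0.0592 F [-0.6  0.1 -3.7]
yaw -6.77 x0 511.0 n 691 segs [(np.float64(-102.4), np.float64(-87.0), np.float64(-94.7)), (np.float64(-41.8), np.float64(-33.5), np.float64(-37.7))]
top plane in tool: slope x,y [-2.20000e-03 -2.00000e-04 -3.54439e+01] n 31657 [-22.3 -31.9 -37.5] [ 46.6  32.  -33.5]
```

View pics/s3.png

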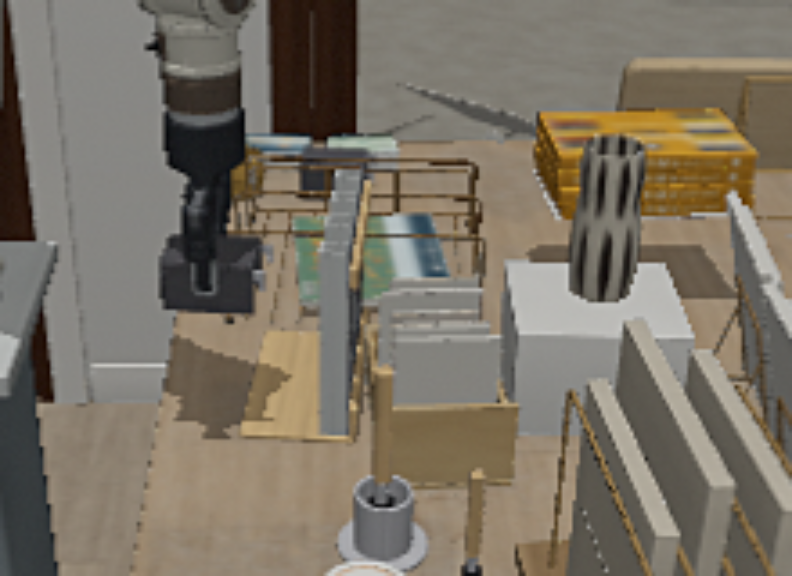

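Run:
```python
from h import *
P=np.load("w3.npy"); o,M=pose()
Q=(P.reshape(-1,3)-o["eef_pos"])@M*1000
for x0,x1 in((16,25),(25,35),(35,44)):
    q=Q[(Q[:,0]>x0)&(Q[:,0]<x1)&(abs(Q[:,2]+35.4)<1.5)]; print(x0,len(q),np.percentile(q[:,1],[0.5,99.5]).round(2))
q=Q[(abs(Q[:,1])<25)&(abs(Q[:,2]+35.4)<1.5)]; print(np.percentile(q[:,0],[.5,99.5]))
# finger pads: symmetric?
q=Q[(Q[:,2]<-40)&(Q[:,2]>-75)&(abs(Q[:,0])<15)&(abs(Q[:,1])<60)]; print("fingers inner", q[q[:,1]>0,1].min(), q[q[:,1]<0,1].max())
# side camera check of front-right upright edge & shelf
S=np.load("s3.npy").reshape(-1,3); a=np.radians(-6.27); ex=np.array([np.cos(a),np.sin(a)]);ey=np.array([-np.sin(a),np.cos(a)])
d=S[:,:2]-np.array([.4930,-.1859]); xs=d@ex*1000; ys=d@ey*1000; z=S[:,2]*1000
k=(abs(xs)<40)&(ys>-110)&(ys<-70)&(z>20)&(z<205); print("upright1 side face xs",np.percentile(xs[k],[2,50,98]).round(1),"ys",np.percentile(ys[k],[2,50,98]).round(1),"z",np.percentile(z[k],[1,99]).round(1),k.sum())
k=(xs>-170)&(xs<-55)&(abs(ys+56)<45)&(z>130)&(z<200); print("shelf ys",np.percentile(ys[k],[1,50,98]).round(1),"z",np.percentile(z[k],[1,99]).round(1))
```

```text
t 6.07 tcp [ 381.7 -234.2  155.4] yaw_y 83.65 tilt [ 0.0004 -0.0005] w 0.0593 F [-0.7  0.3 -3.2]
16 4449 [-29.74  29.03]
25 5229 [-29.62  29.02]
35 5034 [-29.69  29.06]
[-18.34446438  45.99517729]
fingers inner 0.0941940991627811 -0.13873690247456943
upright1 side face xs [-0.2 16.8 35.6] ys [-98.6 -92.3 -73.1] z [ 23.3 204.1] 460
shelf ys [-100.5  -87.6  -30.5] z [138.3 194.5]
```

```bash
cat >> stand.py <<'E'
A=np.radians(-6.27); EX=np.array([np.cos(A),np.sin(A)]); EY=np.array([-np.sin(A),np.cos(A)]); O=np.array([.4930,-.1859])
def gs(xs,ys,z,yaw=83.73):  # go in stand coords (mm)
    p=O+xs/1000*EX+ys/1000*EY; go(p[0],p[1],z/1000,yaw)
    d=bot.get_obs()["eef_pos"][:2]-O; print("now stand xs %.1f ys %.1f"%(d@EX*1000,d@EY*1000))
E
python3 -c "
from stand import *
gs(-57,-56,157.6)"
```

```text
t 6.07 tcp [ 381.7 -234.2  155.4] yaw_y 83.65 tilt [ 0.0004 -0.0005] w 0.0593 F [-0.7  0.3 -3.2]
shift [-4.83  0.43 -0.22] 
turn z -0.001
now stand xs -105.3 ys -60.2
```

Request:
play_rows(moves=[[-1,[-1,0.4,-0.2],[0,0,0]],[-1,[-1.5,0,0],[0,0,0]],[-1,[-1.5,0,0],[0,0,0]],[-1,[-0.8,0,0],[0,0,0]],[-1,[0,0,0],[0,0,0]],[-1,[0,0,0],[0,0,0]],[-1,[0,0,0],[0,0,0]]])

```text
clock: 6.65
eef_pos: [0.4289, -0.2343, 0.1569]
tool_rot: [0.055, 0.998, 0.0, -0.001]
ft_force: [-0.7, -0.3, -1.8]
grip_width: 0.0594
```

Run:
```python
from stand import *
gs(-57,-56,157.6)
c=cam("side"); im=c[0]; crop=cv2.resize(im[150:260,290:380],None,fx=6,fy=5.4,interpolation=cv2.INTER_CUBIC)
c=cam("wrist"); np.save("w4.npy",pts(c)); save("w4",np.hstack([crop[:594], cv2.resize(c[0][270:400,240:400],None,fx=1.6,fy=4.57)[:594]]))
```

```text
t 6.65 tcp [ 428.9 -234.3  156.9] yaw_y 83.70 tilt [-0.0014  0.0007] w 0.0594 F [-0.7 -0.3 -1.8]
shift [-0.15 -0.09 -0.07] 
turn z -0.001
now stand xs -58.5 ys -55.1
```

View pics/w4.png

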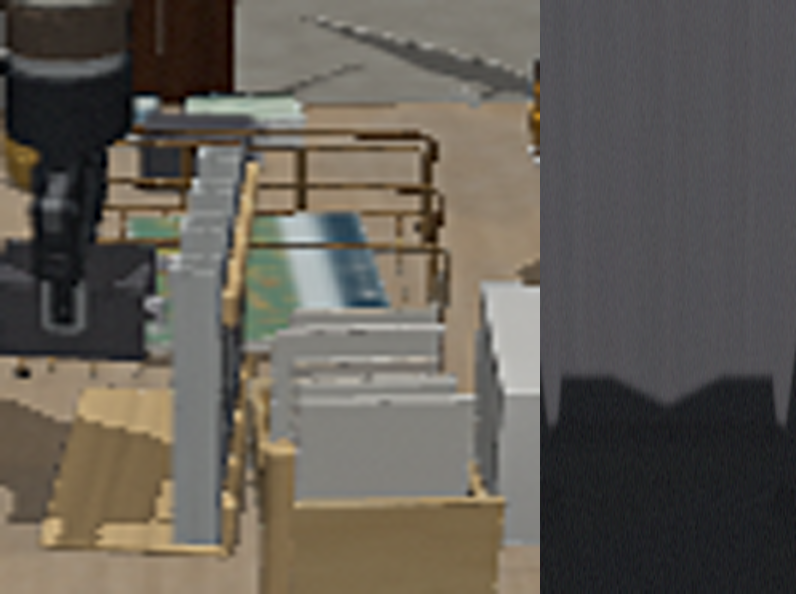

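The claws sit just off the upright at slot height (150,300). I push in.

Request:
play_rows(moves=[[-1,[-0.3,-0.05,-0.07],[0,0,0]],[-1,[-0.3,0,0],[0,0,0]],[-1,[-0.3,0,0],[0,0,0]],[-1,[0,0,0],[0,0,0]],[-1,[0,0,0],[0,0,0]]])

```text
clock: 7.17
eef_pos: [0.4332, -0.2353, 0.1566]
tool_rot: [0.055, 0.998, 0.0, -0.006]
ft_force: [-11.9, 0.4, 0.0]
grip_width: 0.0592
```

Request:
play_rows(moves=[[-1,[-0.3,0,0],[0,0,0]],[-1,[-0.2,0,0],[0,0,0]],[-1,[-0.1,0,0],[0,0,0]],[-1,[0,0,0],[0,0,0]],[-1,[0,0,0],[0,0,0]]])

```text
clock: 7.58
eef_pos: [0.4333, -0.2352, 0.1567]
tool_rot: [0.056, 0.998, 0.001, -0.011]
ft_force: [-27.6, 1.6, 12.0]
grip_width: 0.0596
```

Run:
```python
from stand import *
gs(-43.7,-56,157.6)
```

```text
t 7.58 tcp [ 433.3 -235.2  156.7] yaw_y 83.58 tilt [-0.0219  0.0023] w 0.0596 F [-27.6   1.6  12. ]
shift [-1.02 -0.05 -0.11] 
turn z -0.003
now stand xs -53.9 ys -55.5
```

Request:
play_rows(moves=[[-1,[1,0,0],[0,0,0]],[-1,[0.8,0,-0.6],[0,0,0]],[-1,[0,0,0],[0,0,0]],[-1,[0,0,0],[0,0,0]],[-1,[0,0,0],[0,0,0]]])

```text
clock: 8.0
eef_pos: [0.4276, -0.235, 0.1647]
tool_rot: [0.055, 0.998, -0.0, 0.001]
ft_force: [-0.3, -0.0, -2.3]
grip_width: 0.0592
```

```bash
cat >> stand.py <<'E'
def held():
    o,M=pose(); c=cam("wrist"); Q=((pts(c).reshape(-1,3)-o["eef_pos"])@M)*1000
    q=Q[(Q[:,0]<50)&(Q[:,0]>14)&(abs(Q[:,1])<34)&(Q[:,2]>-50)&(Q[:,2]<-20)]
    A_=np.c_[q[:,:2],np.ones(len(q))]; k=np.ones(len(q),bool)
    for _ in range(6):
        s=np.linalg.lstsq(A_[k],q[k,2],rcond=None)[0]; k=abs(A_@s-q[:,2])<1.5
    q=q[k]; y=np.percentile(q[:,1],[.5,99.5]); x=np.percentile(q[:,0],99.7)
    print("held: top plane",s.round(4),"y",y.round(1),"front x %.1f -> origin tool x %.1f y %.1f z %.1f"%(x,x-45,y.mean(),s[2]+55))
E
python3 -c "
from stand import *
held(); gs(-56,-56,162.6)"
```

```text
t 8.00 tcp [ 427.6 -235.   164.7] yaw_y 83.72 tilt [ 0.0023 -0.001 ] w 0.0592 F [-0.3 -0.  -2.3]
held: top plane [-2.30000e-03 -8.00000e-04 -3.52342e+01] y [-29.7  29. ] front x 46.4 -> origin tool x 1.4 y -0.3 z 19.8
t 8.05 tcp [ 427.5 -234.9  164.4] yaw_y 83.73 tilt [ 0.0017 -0.0007] w 0.0589 F [ 0.   0.  -3.3]
shift [-0.37 -0.01  0.18] 
turn z -0.000
now stand xs -59.7 ys -55.9
```

Request:
play_rows(moves=[[-1,[-0.3,0,0.17],[0,0,0]],[-1,[-0.3,0,0],[0,0,0]],[-1,[-0.3,0,0],[0,0,0]],[-1,[0,0,0],[0,0,0]],[-1,[0,0,0],[0,0,0]]])

```text
clock: 8.47
eef_pos: [0.435, -0.2355, 0.162]
tool_rot: [0.055, 0.998, 0.0, -0.001]
ft_force: [-3.2, 0.5, -1.1]
grip_width: 0.0591
```

Request:
play_rows(moves=[[-1,[-0.3,0,0],[0,0,0]],[-1,[-0.3,0,0],[0,0,0]],[-1,[-0.2,0,0],[0,0,0]],[-1,[0,0,0],[0,0,0]],[-1,[0,0,0],[0,0,0]]])

```text
clock: 8.88
eef_pos: [0.4428, -0.2363, 0.162]
tool_rot: [0.055, 0.998, 0.0, -0.001]
ft_force: [-5.0, 1.7, -1.8]
grip_width: 0.0594
```

Run:
```python
from stand import *
gs(-43.6,-56,162.6)
```

```text
t 8.88 tcp [ 442.8 -236.3  162. ] yaw_y 83.71 tilt [-0.0017  0.0005] w 0.0594 F [-5.   1.7 -1.8]
shift [-0.08 -0.04 -0.06] 
turn z -0.000
now stand xs -44.4 ys -55.6
```

Request:
play_rows(moves=[[-1,[-0.2,0,0],[0,0,0]],[-1,[-0.1,0,0],[0,0,0]],[-1,[0,0,0],[0,0,0]]])

```text
clock: 9.13
eef_pos: [0.4437, -0.2364, 0.162]
tool_rot: [0.055, 0.998, 0.0, -0.003]
ft_force: [-11.8, 1.2, 2.7]
grip_width: 0.0593
```

Request:
play_rows(moves=[[-1,[0,0,0.3],[0,0,0]],[-1,[0,0,0.3],[0,0,0]],[-1,[0,0,0.3],[0,0,0]],[-1,[0,0,0],[0,0,0]]])

```text
clock: 9.47
eef_pos: [0.4438, -0.2365, 0.153]
tool_rot: [0.055, 0.998, 0.0, -0.002]
ft_force: [-10.2, 0.2, 2.0]
grip_width: 0.0587
```

Request:
play_rows(moves=[[-1,[0,0,0.2],[0,0,0]],[-1,[0,0,0.2],[0,0,0]],[-1,[0,0,0.1],[0,0,0]],[-1,[0,0,0],[0,0,0]],[-1,[0,0,0],[0,0,0]]])

```text
clock: 9.88
eef_pos: [0.4439, -0.2366, 0.1492]
tool_rot: [0.055, 0.998, -0.0, -0.002]
ft_force: [-14.0, 1.6, 9.3]
grip_width: 0.0589
```

Run:
```python
from stand import *
gs(-43.6,-56,149.6); held()
```

```text
t 9.88 tcp [ 443.9 -236.6  149.2] yaw_y 83.72 tilt [-0.004  0.   ] w 0.0589 F [-14.    1.6   9.3]
shift [ 0.03 -0.02 -0.04] 
turn z -0.000
now stand xs -43.3 ys -55.8
t 9.88 tcp [ 443.9 -236.6  149.2] yaw_y 83.72 tilt [-0.004  0.   ] w 0.0589 F [-14.    1.6   9.3]
held: top plane [ 1.80000e-03 -9.00000e-04 -3.52384e+01] y [-29.7  28.9] front x 46.5 -> origin tool x 1.5 y -0.4 z 19.8
```

Request:
play_rows(moves=[[-1,[0,0,0.15],[0,0,0]],[-1,[0,0,0.15],[0,0,0]],[-1,[0,0,0],[0,0,0]],[-1,[0,0,0],[0,0,0]]])

```text
clock: 10.27
eef_pos: [0.4438, -0.2367, 0.1487]
tool_rot: [0.055, 0.999, -0.001, -0.001]
ft_force: [-19.1, 4.0, 23.6]
grip_width: 0.0592
```

Request:
play_rows(moves=[[-1,[0.2,0,-0.3],[0,0,0]],[-1,[0,0,0],[0,0,0]],[1,[0,0,0],[0,0,0]],[1,[0,0,0],[0,0,0]],[1,[0,0,0],[0,0,0]],[1,[0,0,0],[0,0,0]],[1,[0,0,0],[0,0,0]],[1,[0,0,0],[0,0,0]],[1,[0,0,0],[0,0,0]]])

```text
clock: 11.02
eef_pos: [0.4446, -0.2367, 0.1482]
tool_rot: [0.055, 0.998, 0.0, 0.0]
ft_force: [0.8, 0.1, -0.1]
grip_width: 0.0855
```

Run:
```python
from stand import *
gs(-43.6,-56,149.6); held()
```

```text
t 11.02 tcp [ 444.6 -236.7  148.2] yaw_y 83.71 tilt [ 0.0002 -0.    ] w 0.0855 F [ 0.8  0.1 -0.1]
shift [ 0.1  -0.02 -0.14] 
turn z -0.000
now stand xs -42.6 ys -55.8
t 11.02 tcp [ 444.6 -236.7  148.2] yaw_y 83.71 tilt [ 0.0002 -0.    ] w 0.0855 F [ 0.8  0.1 -0.1]
held: top plane [ 5.06000e-02 -2.00000e-04 -3.40326e+01] y [-30.2  28.4] front x 49.4 -> origin tool x 4.4 y -0.9 z 21.0
```

Request:
play_rows(moves=[[1,[0,0,-2],[0,0,0]],[1,[0,0,-3.8],[0,0,0]],[1,[0,0,-3.8],[0,0,0]],[1,[0,0,-3.8],[0,0,0]],[1,[0.8,3.8,0],[0,0,0]],[1,[0.8,3.8,0],[0,0,0]],[1,[0.8,3.8,0],[0,0,0]],[1,[0.8,3.8,0],[0,0,0]],[1,[0.8,3.8,0],[0,0,0]],[1,[0.8,3.8,0],[0,0,0]],[1,[0.8,3.8,0],[0,0,0]],[1,[0.8,3.8,0],[0,0,0]]])

```text
clock: 12.07
eef_pos: [0.4135, 0.0742, 0.2826]
tool_rot: [0.055, 0.998, 0.0, 0.0]
ft_force: [1.4, -0.4, -0.6]
grip_width: 0.0856
```

Request:
play_rows(moves=[[1,[0.8,3.8,0],[0,0,0]],[1,[0.8,3.8,0],[0,0,0]],[1,[0.8,3.8,0],[0,0,0]],[1,[0.8,3.8,0],[0,0,0]],[1,[0.8,3.8,0],[0,0,0]],[1,[0.8,3.8,0],[0,0,0]],[1,[0,0,0],[0,0,0]],[1,[0,0,0],[0,0,0]]])

```text
clock: 12.73
eef_pos: [0.3907, 0.3061, 0.2816]
tool_rot: [0.053, 0.999, -0.0, -0.0]
ft_force: [-0.8, -0.5, 0.4]
grip_width: 0.0856
```

Run:
```python
from h import *
c=cam("wrist"); P=pts(c); print("decks"); blobs(P,.024,.035); print("shelf"); blobs(P,.050,.06); go(.508,.2985,.10,83.6)
```

```text
decks
px [407. 186.] n 4760 ctr 424.7 405.1 size 97.8 x 66.9 long-axis -6.0 deg z 29.5
px [404. 284.] n 3114 ctr 550.1 402.2 size 99.5 x 66.2 long-axis 4.4 deg z 29.3
shelf
px [324. 271.] n 3670 ctr 508.8 298.7 size 89.5 x 60.3 long-axis -6.1 deg z 54.4
t 12.78 tcp [390.9 304.8 281.8] yaw_y 83.82 tilt [-0.0007 -0.0011] w 0.0854 F [-0.  -0.8  0.5]
shift [-11.72   0.66  18.18] 
turn z 0.004
```

Request:
play_rows(moves=[[1,[-1.96,0.1,2.5],[0,0,0]],[1,[-1.96,0.1,2.5],[0,0,0]],[1,[-1.96,0.1,2.5],[0,0,0]],[1,[-1.96,0.1,2.5],[0,0,0]],[1,[-1.96,0.1,2.5],[0,0,0]],[1,[-1.96,0.1,2.5],[0,0,0]],[1,[0,0,3],[0,0,0]],[1,[0,0,0],[0,0,0]],[1,[0,0,0],[0,0,0]]])

```text
clock: 13.53
eef_pos: [0.5077, 0.2948, 0.1009]
tool_rot: [0.056, 0.998, -0.002, -0.002]
ft_force: [-0.7, -0.1, 0.2]
grip_width: 0.0853
```

Run:
```python
from h import *
c=cam("wrist"); P=pts(c); blobs(P,.050,.06); go(.510,.2985,.018,83.9)
```

```text
px [301.  34.] n 887 ctr 400.8 296.1 size 58.6 x 22.1 long-axis 82.3 deg z 56.4
px [327. 224.] n 15566 ctr 509.1 298.9 size 90.3 x 60.3 long-axis -6.6 deg z 54.4
t 13.58 tcp [508.9 296.2 103. ] yaw_y 83.61 tilt [-0.0008 -0.0005] w 0.0856 F [ 0.8 -0.8  1. ]
shift [-0.09  0.25  8.5 ] 
turn z -0.005
```

Request:
play_rows(moves=[[1,[-0.1,0.25,2],[0,0,0]],[1,[0,0,2.2],[0,0,0]],[1,[0,0,2.2],[0,0,0]],[1,[0,0,2.0],[0,0,0]],[1,[0,0,0],[0,0,0]],[-1,[0,0,0],[0,0,0]],[-1,[0,0,0],[0,0,0]],[-1,[0,0,0],[0,0,0]],[-1,[0,0,0],[0,0,0]],[-1,[0,0,0],[0,0,0]],[-1,[0,0,0],[0,0,0]],[-1,[0,0,0],[0,0,0]]])

```text
clock: 14.58
eef_pos: [0.5122, 0.301, 0.0216]
tool_rot: [0.055, 0.998, 0.001, 0.002]
ft_force: [0.2, -0.0, 7.2]
grip_width: 0.0592
```

Request:
play_rows(moves=[[-1,[0,0,0],[0,0,0]],[-1,[0,0,-0.5],[0,0,0]],[-1,[0,0,-2],[0,0,0]],[-1,[0,0,-3.5],[0,0,0]],[-1,[0,0,-3.5],[0,0,0]],[-1,[0,0,-3.5],[0,0,0]],[-1,[0,0,-3.5],[0,0,0]],[-1,[0,0,0],[0,0,0]],[-1,[0,0,0],[0,0,0]]])

```text
clock: 15.33
eef_pos: [0.5117, 0.3009, 0.187]
tool_rot: [0.055, 0.998, 0.002, 0.003]
ft_force: [0.7, 0.2, -2.8]
grip_width: 0.0592
```

Run:
```python
from stand import *
held(); gs(-120,56,190)
```

```text
t 15.33 tcp [511.7 300.9 187. ] yaw_y 83.71 tilt [0.006  0.0037] w 0.0592 F [ 0.7  0.2 -2.8]
held: top plane [-2.60000e-03  2.00000e-03 -3.27658e+01] y [-29.8  28.8] front x 47.6 -> origin tool x 2.6 y -0.5 z 22.2
t 15.38 tcp [510.3 300.  184.4] yaw_y 83.71 tilt [0.0016 0.0011] w 0.0588 F [ 0.  -1.1 -2.9]
shift [  8.4  -42.89  -0.63] 
turn z -0.000
now stand xs -35.8 ys 484.9
```

Request:
play_rows(moves=[[-1,[0.9,-3.6,0],[0,0,0]],[-1,[0.9,-3.6,0],[0,0,0]],[-1,[0.9,-3.6,0],[0,0,0]],[-1,[0.9,-3.6,0],[0,0,0]],[-1,[0.9,-3.6,0],[0,0,0]],[-1,[0.9,-3.6,0],[0,0,0]],[-1,[0.9,-3.6,0],[0,0,0]],[-1,[0.9,-3.6,0],[0,0,0]],[-1,[0.9,-3.6,0],[0,0,0]],[-1,[0.3,-3.6,0],[0,0,0]],[-1,[0,-3.6,0],[0,0,0]],[-1,[0,-3.3,0],[0,0,0]]])

```text
clock: 16.38
eef_pos: [0.3772, -0.1185, 0.1816]
tool_rot: [0.055, 0.998, 0.0, -0.002]
ft_force: [0.7, 0.6, -1.1]
grip_width: 0.0591
```

Request:
play_rows(moves=[[-1,[0,0,0],[0,0,0]],[-1,[0,0,0],[0,0,0]],[-1,[0,0,0],[0,0,0]]])

```text
clock: 16.63
eef_pos: [0.3784, -0.1169, 0.1819]
tool_rot: [0.055, 0.998, 0.001, -0.002]
ft_force: [0.2, -0.1, -1.5]
grip_width: 0.0589
```

Run:
```python
from stand import *
held(); gs(-57,56,143+22.2)
```

```text
t 16.63 tcp [ 378.4 -116.9  181.9] yaw_y 83.66 tilt [-0.0033  0.0016] w 0.0589 F [ 0.2 -0.1 -1.5]
held: top plane [-2.60000e-03  1.80000e-03 -3.28342e+01] y [-29.8  28.8] front x 47.6 -> origin tool x 2.6 y -0.5 z 22.2
t 16.68 tcp [ 378.8 -116.4  182.2] yaw_y 83.75 tilt [-0.0026  0.0013] w 0.0589 F [-1.2  1.  -2.8]
shift [-6.42 -0.06  1.68] 
turn z 0.000
now stand xs -121.1 ys 56.6
```

Request:
play_rows(moves=[[-1,[-1.5,0,0.8],[0,0,0]],[-1,[-2,0,0.9],[0,0,0]],[-1,[-2,0,0],[0,0,0]],[-1,[-0.9,0,0],[0,0,0]],[-1,[0,0,0],[0,0,0]],[-1,[0,0,0],[0,0,0]],[-1,[0,0,0],[0,0,0]]])

```text
clock: 17.27
eef_pos: [0.4422, -0.1235, 0.1661]
tool_rot: [0.054, 0.999, 0.0, -0.001]
ft_force: [-0.9, -0.1, -2.0]
grip_width: 0.0595
```

Run:
```python
from stand import *
gs(-42.4,56,165.2)
```

```text
t 17.27 tcp [ 442.2 -123.5  166.1] yaw_y 83.78 tilt [-0.0016  0.0004] w 0.0595 F [-0.9 -0.1 -2. ]
shift [-1.49 -0.05  0.09] 
turn z 0.001
now stand xs -57.3 ys 56.4
```

Request:
play_rows(moves=[[-1,[-0.3,-0.05,0.08],[0,0,0]],[-1,[-0.3,0,0],[0,0,0]],[-1,[-0.3,0,0],[0,0,0]],[-1,[0,0,0],[0,0,0]],[-1,[0,0,0],[0,0,0]]])

```text
clock: 17.68
eef_pos: [0.4514, -0.1256, 0.1655]
tool_rot: [0.055, 0.998, 0.0, -0.001]
ft_force: [-3.5, 1.8, 0.6]
grip_width: 0.0593
```

Request:
play_rows(moves=[[-1,[-0.3,0,0],[0,0,0]],[-1,[-0.2,0,0],[0,0,0]],[-1,[-0.1,0,0],[0,0,0]],[-1,[0,0,0],[0,0,0]],[-1,[0,0,0],[0,0,0]]])

```text
clock: 18.1
eef_pos: [0.457, -0.1262, 0.1653]
tool_rot: [0.055, 0.998, 0.0, -0.001]
ft_force: [-5.7, 1.8, 1.0]
grip_width: 0.0586
```

Run:
```python
from stand import *
gs(-42.4,56,165.2)
```

```text
t 18.10 tcp [ 457.  -126.2  165.3] yaw_y 83.71 tilt [-0.0023  0.0008] w 0.0586 F [-5.7  1.8  1. ]
shift [0.   0.06 0.01] 
turn z -0.000
now stand xs -42.4 ys 55.4
```

Entered; push to the face, then press down 13 mm.

Request:
play_rows(moves=[[-1,[-0.15,0,0],[0,0,0]],[-1,[-0.1,0,0],[0,0,0]],[-1,[0,0,0.3],[0,0,0]],[-1,[0,0,0.3],[0,0,0]],[-1,[0,0,0.3],[0,0,0]],[-1,[0,0,0],[0,0,0]]])

```text
clock: 18.6
eef_pos: [0.4569, -0.1265, 0.1558]
tool_rot: [0.055, 0.998, 0.0, -0.003]
ft_force: [-11.1, 1.4, 4.0]
grip_width: 0.0592
```

Request:
play_rows(moves=[[-1,[0,0,0.2],[0,0,0]],[-1,[0,0,0.2],[0,0,0]],[-1,[0,0,0.1],[0,0,0]],[-1,[0,0,0],[0,0,0]],[-1,[0,0,0],[0,0,0]]])

```text
clock: 19.02
eef_pos: [0.457, -0.1265, 0.1517]
tool_rot: [0.055, 0.998, 0.0, -0.003]
ft_force: [-14.2, 2.2, 8.1]
grip_width: 0.0592
```

Request:
play_rows(moves=[[-1,[0,0,0.15],[0,0,0]],[-1,[0,0,0.15],[0,0,0]],[-1,[0,0,0],[0,0,0]],[-1,[0,0,0],[0,0,0]]])

```text
clock: 19.35
eef_pos: [0.457, -0.1266, 0.1512]
tool_rot: [0.055, 0.998, -0.0, -0.002]
ft_force: [-20.4, 3.1, 24.2]
grip_width: 0.0593
```

Run:
```python
from stand import *
gs(-42.4,56,152.2); held()
```

```text
t 19.35 tcp [ 457.  -126.6  151.2] yaw_y 83.70 tilt [-0.0045 -0.0002] w 0.0593 F [-20.4   3.1  24.2]
shift [ 0.01  0.09 -0.1 ] 
turn z -0.001
now stand xs -42.3 ys 55.1
t 19.35 tcp [ 457.  -126.6  151.2] yaw_y 83.70 tilt [-0.0045 -0.0002] w 0.0593 F [-20.4   3.1  24.2]
held: top plane [ 6.40000e-03  1.50000e-03 -3.28939e+01] y [-29.7  28.8] front x 47.7 -> origin tool x 2.7 y -0.5 z 22.1
```

Bottomed out, same as the first. Relax, release, check.

Request:
play_rows(moves=[[-1,[0.2,0,-0.3],[0,0,0]],[-1,[0,0,0],[0,0,0]],[1,[0,0,0],[0,0,0]],[1,[0,0,0],[0,0,0]],[1,[0,0,0],[0,0,0]],[1,[0,0,0],[0,0,0]],[1,[0,0,0],[0,0,0]],[1,[0,0,0],[0,0,0]],[1,[0,0,0],[0,0,0]]])

```text
clock: 20.15
eef_pos: [0.4588, -0.1266, 0.1515]
tool_rot: [0.055, 0.998, -0.0, 0.0]
ft_force: [-0.1, -0.0, -1.0]
grip_width: 0.0856
```

Run:
```python
from stand import *
held()
```

```text
t 20.15 tcp [ 458.8 -126.6  151.5] yaw_y 83.71 tilt [ 0.0002 -0.0001] w 0.0856 F [-0.1 -0.  -1. ]
held: top plane [ 4.83000e-02  2.00000e-04 -3.09156e+01] y [-30.1  28.5] front x 49.9 -> origin tool x 4.9 y -0.8 z 24.1
```

Request:
play_rows(moves=[[1,[0,0,-2],[0,0,0]],[1,[0,0,-3.8],[0,0,0]],[1,[0,0,-3.8],[0,0,0]],[1,[0.5,-2,-3],[0,0,0]],[1,[1,-3.8,0],[0,0,0]],[1,[1,-3.8,0],[0,0,0]],[1,[1,-3.8,0],[0,0,0]],[1,[0,-3.8,0],[0,0,0]],[1,[0,-3.8,0],[0,0,0]],[1,[0,0,0],[0,0,0]],[1,[0,0,0],[0,0,0]]])

```text
clock: 21.12
eef_pos: [0.4001, -0.3331, 0.2768]
tool_rot: [0.057, 0.998, 0.0, -0.0]
ft_force: [0.3, 0.0, 0.1]
grip_width: 0.0852
```

Run:
```python
from stand import *
pose(); c=cam("wrist"); P=pts(c); save("w5",c[0]); np.save("w5.npy",P); blobs(P,.17,.2,10); print(); blobs(P,.05,.065,30); 
c=cam("side"); np.save("s5.npy",pts(c)); save("s5",c[0])
```

```text
t 21.12 tcp [ 400.1 -333.1  276.8] yaw_y 83.49 tilt [-0.0006  0.0008] w 0.0852 F [0.3 0.  0.1]
px [450. 238.] n 8812 ctr 459.7 -242.0 size 135.5 x 67.9 long-axis -12.2 deg z 181.3
px [597. 254.] n 11690 ctr 465.1 -124.7 size 117.3 x 79.1 long-axis -9.5 deg z 181.9
px [423. 339.] n 418 ctr 508.2 -265.4 size 21.2 x 11.7 long-axis -50.9 deg z 191.3

px [594. 125.] n 42 ctr 381.5 -48.9 size 4.3 x 3.0 long-axis -11.3 deg z 58.1
px [385. 242.] n 87 ctr 484.3 -269.6 size 22.4 x 4.0 long-axis -85.2 deg z 58.3
px [244. 296.] n 575 ctr 535.5 -437.3 size 51.6 x 49.2 long-axis 54.8 deg z 58.6
px [346. 291.] n 717 ctr 540.3 -319.5 size 84.8 x 8.2 long-axis -87.7 deg z 60.4
px [243. 295.] n 112 ctr 535.5 -439.7 size 16.7 x 16.5 long-axis 80.1 deg z 54.2
px [372. 300.] n 36 ctr 555.6 -288.5 size 9.6 x 4.6 long-axis 44.8 deg z 58.4
px [413. 367.] n 47 ctr 654.0 -246.0 size 10.4 x 3.2 long-axis 83.2 deg z 54.9
```

View pics/w5.png

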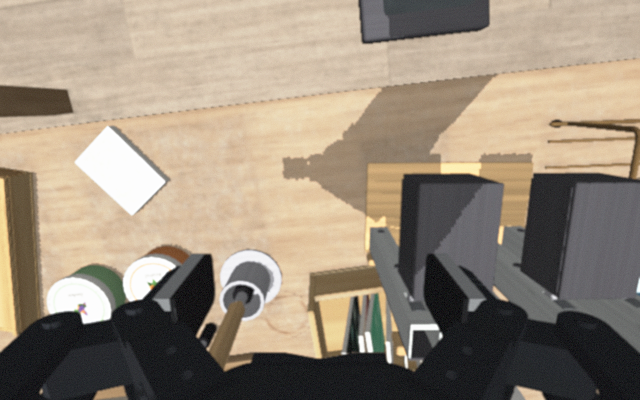

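Both shelves hang at (450,235) and (580,235); the cup is at (245,285) with the brush handle running to (222,360). I measure the handle's axis.

Run:
```python
from h import *
for f in("w5.npy","s5.npy"):
    Q=np.load(f).reshape(-1,3)*1000
    k=(abs(Q[:,0]-536)<45)&(abs(Q[:,1]+437)<45)&(Q[:,2]>70)&(Q[:,2]<215); q=Q[k]; print(f,len(q),"zmax",q[:,2].max().round(1))
    for z in range(70,200,20):
        r=q[(q[:,2]>=z)&(q[:,2]<z+20)]
        if len(r)>5: print(z,len(r),r[:,:2].mean(0).round(1),np.percentile(r[:,0],[3,97]).round(1),np.percentile(r[:,1],[3,97]).round(1))
```

```text
w5.npy 1186 zmax 171.0
70 147 [ 530.3 -437. ] [526.7 538.6] [-445.7 -431.7]
90 210 [ 530.1 -436.9] [526.9 538.7] [-446.4 -431.7]
110 250 [ 530.2 -437.1] [527.  538.8] [-446.3 -431.7]
130 296 [ 530.5 -437.2] [527. 539.] [-446.4 -431.9]
150 278 [ 530.9 -435.8] [527.1 539.4] [-445.2 -431.9]
s5.npy 181 zmax 186.7
70 26 [ 534.8 -443.3] [527.6 542.7] [-447.8 -434.8]
90 32 [ 534.6 -444.2] [527.3 542.4] [-448.5 -435.9]
110 33 [ 534.5 -444.4] [527.1 541.9] [-448.1 -434.5]
130 28 [ 535.1 -445.7] [529.3 541.4] [-448.4 -443. ]
150 30 [ 534.9 -445.6] [528.9 541. ] [-448.5 -442.4]
170 32 [ 534.7 -443.3] [528.7 540.6] [-447.9 -434. ]
```

Run:
```python
from h import *
Q=np.load("w5.npy").reshape(-1,3)*1000
k=(abs(Q[:,0]-536)<20)&(abs(Q[:,1]+437)<20)&(Q[:,2]>80)&(Q[:,2]<165); q=Q[k][:,:2]
best=None
for a in range(-45,45):
    r=np.radians(a); ex=np.array([np.cos(r),np.sin(r)]); ey=np.array([-np.sin(r),np.cos(r)])
    x=np.percentile(q@ex,[2,98]); y=np.percentile(q@ey,[2,98]); area=(x[1]-x[0])*(y[1]-y[0])
    if best is None or area<best[0]: best=(area,a,x.round(1),y.round(1),((x[0]+7.5)*ex+(y.mean())*ey).round(1))
print(best); go(.5345,-.439,.277)
```

```text
(np.float64(160.90505186740293), -35, array([681.2, 690.2]), array([-62.2, -44.4]), array([ 533.6, -438.7]))
t 21.22 tcp [ 400.7 -331.   277.2] yaw_y 83.70 tilt [-0.0006  0.0009] w 0.0853 F [ 0.6  0.5 -0.7]
shift [-14.49  -9.27   0.  ]
```

Run:
```python
from h import *
Q=np.load("w5.npy").reshape(-1,3)*1000
k=(abs(Q[:,0]-536)<20)&(abs(Q[:,1]+437)<20)&(Q[:,2]>80)&(Q[:,2]<165); q=Q[k][:,:2]
h,xe,ye=np.histogram2d(q[:,0],q[:,1],bins=[np.arange(522,546,2),np.arange(-452,-426,2)]); print(xe[:-1]);
for i,r in enumerate(h): print(int(xe[i]),r.astype(int))
print(ye)
f=q[(q[:,0]<530)&(q[:,1]<-432.5)&(q[:,1]>-445)]; print(len(f),np.polyfit(f[:,1],f[:,0],1))
```

```text
[522 524 526 528 530 532 534 536 538 540 542]
522 [0 0 0 0 0 0 0 0 0 0 0 0]
524 [0 0 0 0 0 0 0 0 0 0 0 0]
526 [ 0  0  0  3 15 52 71 94 88  7  0  0]
528 [ 0  0 41 73 68 40 22  8 52 77  0  0]
530 [ 0  0  5  0  0  0  0  0  0 84  0  0]
532 [ 0  0  0  0  0  0  0  0  0 67  4  0]
534 [ 0  0  0  0  0  0  0  0  0 70 12  0]
536 [ 0  0  0  0  0  0  0  0  0 36 35  0]
538 [ 0  0  0  0  0  0  0  0  0 16 29  0]
540 [0 0 0 0 0 0 0 0 0 8 4 0]
542 [0 0 0 0 0 0 0 0 0 0 0 0]
[-452 -450 -448 -446 -444 -442 -440 -438 -436 -434 -432 -430 -428]
633 [-7.21176785e-03  5.24856657e+02]
```

Request:
play_rows(moves=[[1,[-2.9,-1.84,0],[0,0,0]],[1,[-2.9,-1.84,0],[0,0,0]],[1,[-2.9,-1.84,0],[0,0,0]],[1,[-2.9,-1.84,0],[0,0,0]],[1,[-2.9,-1.84,0],[0,0,0]],[1,[0,0,0],[0,0,-0.12]],[1,[0,0,0],[0,0,-0.12]],[1,[0,0,0],[0,0,0]],[1,[0,0,0],[0,0,0]]])

```text
clock: 21.97
eef_pos: [0.5358, -0.4371, 0.2774]
tool_rot: [-0.065, 0.998, 0.0, -0.0]
ft_force: [0.1, -0.0, -0.7]
grip_width: 0.0854
```

Run:
```python
from h import *
go(.5352,-.4385,.131,97.5)
c=cam("wrist"); P=pts(c); blobs(P,.178,.194,20)
```

```text
t 21.97 tcp [ 535.8 -437.1  277.4] yaw_y 97.42 tilt [-0.0004  0.0005] w 0.0854 F [ 0.1 -0.  -0.7]
shift [ 0.07 -0.14 14.64] 
turn z -0.001
px [613. 112.] n 6990 ctr 439.8 -239.3 size 90.2 x 59.2 long-axis -5.8 deg z 182.3
px [549. 187.] n 800 ctr 501.4 -282.3 size 36.3 x 6.8 long-axis -15.3 deg z 186.5
px [582. 192.] n 292 ctr 500.9 -261.0 size 22.8 x 4.9 long-axis -14.2 deg z 189.5
px [625. 202.] n 809 ctr 504.9 -226.4 size 30.8 x 11.1 long-axis -24.3 deg z 186.6
px [314. 205.] n 441 ctr 535.2 -440.4 size 14.9 x 14.2 long-axis -81.8 deg z 185.1
px [233. 364.] n 40 ctr 675.6 -488.6 size 4.9 x 2.9 long-axis 86.5 deg z 182.4
```

Request:
play_rows(moves=[[1,[0.05,-0.28,2],[0,0,-0.01]],[1,[0,0,3.5],[0,0,0]],[1,[0,0,3.5],[0,0,0]],[1,[0,0,3.5],[0,0,0]],[1,[0,0,2.1],[0,0,0]],[1,[0,0,0],[0,0,0]],[-1,[0,0,0],[0,0,0]],[-1,[0,0,0],[0,0,0]],[-1,[0,0,0],[0,0,0]],[-1,[0,0,0],[0,0,0]],[-1,[0,0,0],[0,0,0]],[-1,[0,0,0],[0,0,0]]])

```text
clock: 23.02
eef_pos: [0.5353, -0.4418, 0.1331]
tool_rot: [-0.07, 0.998, -0.001, 0.001]
ft_force: [-0.7, 2.5, 0.3]
grip_width: 0.0144
```

Request:
play_rows(moves=[[-1,[0,0,0],[0,0,0]],[-1,[0,0,0],[0,0,0]],[-1,[0,0,0],[0,0,0]],[-1,[0,0,0],[0,0,0]],[-1,[0,0,0],[0,0,0]],[-1,[0,0,0],[0,0,0]]])

```text
clock: 23.52
eef_pos: [0.5354, -0.4418, 0.1331]
tool_rot: [-0.07, 0.998, -0.001, 0.001]
ft_force: [0.5, 1.4, 5.7]
grip_width: 0.0144
```

```bash
python3 -c "
from h import *
pose()"
```

```text
t 23.52 tcp [ 535.4 -441.8  133.1] yaw_y 98.04 tilt [ 0.0021 -0.0011] w 0.0144 F [0.5 1.4 5.7]
```

Request:
play_rows(moves=[[-1,[0,0,-1],[0,0,0]],[-1,[0,0,-2.5],[0,0,0]],[-1,[0,0,-3.5],[0,0,0]],[-1,[0,0,-3.5],[0,0,0]],[-1,[3.5,0.5,0],[0,0,0]],[-1,[3.5,0.5,0],[0,0,0]],[-1,[3.5,0.5,0],[0,0,0]],[-1,[3.5,0.5,0],[0,0,0]],[-1,[3.5,0.5,0],[0,0,0]],[-1,[3.5,0.5,0],[0,0,0]],[-1,[0,0,0],[0,0,0]],[-1,[0,0,0],[0,0,0]]])

```text
clock: 24.52
eef_pos: [0.3208, -0.4415, 0.2372]
tool_rot: [-0.068, 0.998, -0.0, 0.0]
ft_force: [0.6, -0.8, -0.9]
grip_width: 0.014
```

```bash
cat > brush.py <<'E'
from h import *
def brush(n="side",below=15,pic=None):
    o,M=pose(); c=cam(n); P=pts(c); t=o["eef_pos"]
    if pic: save(pic,c[0])
    D=(P-t)*1000; m=(abs(D[:,:,0])<40)&(abs(D[:,:,1])<40)&(D[:,:,2]<-below)&(D[:,:,2]>-145)
    q=D[m]; print(n,"n",len(q),"zmin rel",q[:,2].min().round(1))
    for z in range(-140,-below,15):
        r=q[(q[:,2]>=z)&(q[:,2]<z+15)]
        if len(r)>4: print(z+7,len(r),r[:,:2].mean(0).round(1),np.percentile(r[:,0],[4,96]).round(1),np.percentile(r[:,1],[4,96]).round(1))
E
python3 -c "
from brush import *
brush()
brush('wrist')"
```

```text
t 24.52 tcp [ 320.8 -441.5  237.2] yaw_y 97.85 tilt [ 0.0001 -0.0002] w 0.0140 F [ 0.6 -0.8 -0.9]
side n 201 zmin rel -127.3
-118 31 [ 1.2 -6. ] [-10.9  10.2] [-10.8  -1.2]
-103 36 [ 0.8 -6.3] [-9.8 10.9] [-11.2   1.4]
-88 40 [ 1.1 -4.6] [-8.7  9.5] [-10.8   7. ]
-73 18 [ 0.2 -2.8] [-5.2  5.3] [-5.7 -0.1]
-58 18 [ 0.3 -4.2] [-5.7  6. ] [-7.2 -1.1]
-43 22 [ 1.3 -5.2] [-4.7  6.8] [-8.1 -1.9]
-28 25 [ 1.5 -4.1] [-6.6  7.7] [-8.   0.7]
-13 8 [ 0.5 -5.9] [-4.9  5.7] [-9.3 -3.4]
t 24.57 tcp [ 322.2 -441.7  237.1] yaw_y 97.94 tilt [ 0.0007 -0.0007] w 0.0143 F [ 0.7 -1.  -0.5]
wrist n 1667 zmin rel -126.8
-133 17 [-8.7  0.6] [-10.9  -3.5] [-9.6 10. ]
-118 116 [-8.5 -0.9] [-11.1  -3.5] [-10.5   9.7]
-103 149 [-8.6 -1. ] [-11.1  -3.3] [-10.5   9.5]
-88 563 [-4.8 -0.5] [-10.9   4.3] [-10.4  10.5]
-73 106 [-4.8 -0.4] [-6.  -2.7] [-5.4  4.7]
-58 106 [-6.4 -0.9] [-7.6 -5. ] [-7.2  5.5]
-43 222 [-6.6 -0.8] [-7.7 -4.9] [-7.4  5.9]
-28 279 [-6.6 -0.9] [-7.6 -4.7] [-7.5  5.9]
-13 109 [-6.6 -0.9] [-7.7 -4.9] [-7.4  6.1]
```

Request:
play_rows(moves=[[-1,[-0.73,3.7,0],[0,0,0]],[-1,[-0.73,3.7,0],[0,0,0]],[-1,[-0.73,3.7,0],[0,0,0]],[-1,[-0.73,3.7,0],[0,0,0]],[-1,[-0.73,3.7,0],[0,0,0]],[-1,[-0.73,3.7,0],[0,0,0]],[-1,[-0.73,3.7,0],[0,0,0]],[-1,[-0.73,3.7,0],[0,0,0]],[-1,[-0.73,3.7,0],[0,0,0]],[-1,[-0.73,3.7,0],[0,0,0]],[-1,[-0.73,3.7,0],[0,0,0]],[-1,[-0.73,3.7,0],[0,0,0]]])

```text
clock: 25.62
eef_pos: [0.3481, 0.0133, 0.2371]
tool_rot: [-0.071, 0.997, -0.0, 0.001]
ft_force: [1.3, -0.5, -0.9]
grip_width: 0.0145
```

Request:
play_rows(moves=[[-1,[-0.73,3.7,0],[0,0,0]],[-1,[-0.73,3.7,0],[0,0,0]],[-1,[-0.73,3.7,0],[0,0,0]],[-1,[-0.73,3.7,0],[0,0,0]],[-1,[-0.73,3.7,0],[0,0,0]],[-1,[0,0,0],[0,0,0]],[-1,[0,0,0],[0,0,0]]])

```text
clock: 26.2
eef_pos: [0.3577, 0.2019, 0.2363]
tool_rot: [-0.073, 0.997, -0.0, -0.0]
ft_force: [0.3, 0.3, -0.7]
grip_width: 0.014
```

```bash
cat > pot.py <<'E'
from h import *
def pot(x=.38,y=.30,base=0,n="wrist",pic=None):
    pose(); c=cam(n); P=pts(c)
    if pic: save(pic,c[0])
    hsv=cv2.cvtColor(c[0],cv2.COLOR_RGB2HSV); g=(hsv[:,:,1]>110)&(hsv[:,:,0]>12)&(hsv[:,:,0]<30)
    near=(np.hypot(P[:,:,0]-x,P[:,:,1]-y)<.07)&g&(P[:,:,2]>base+.004)&(P[:,:,2]<base+.07); q=P[near]*1000
    print("pot pts",len(q),"z",np.percentile(q[:,2],[1,50,99]).round(1))
    for lo in range(int(base*1000)+5,int(base*1000)+66,8):
        r=q[(q[:,2]>=lo)&(q[:,2]<lo+8)]
        if len(r)>30:
            (cx,cy),rad=cv2.minEnclosingCircle(r[:,:2].astype(np.float32)); A=np.c_[2*r[:,:2],np.ones(len(r))]; s=np.linalg.lstsq(A,(r[:,:2]**2).sum(1),rcond=None)[0]
            print(lo,len(r),"encl %.1f %.1f r %.1f"%(cx,cy,rad),"fit %.1f %.1f r %.1f"%(s[0],s[1],np.sqrt(s[2]+s[0]**2+s[1]**2)))
E
python3 -c "
from pot import *
pot(pic='w6')"
```

```text
t 26.20 tcp [357.7 201.9 236.3] yaw_y 98.41 tilt [-0.0004 -0.0004] w 0.0140 F [ 0.3  0.3 -0.7]
pot pts 2839 z [ 4.4 32.9 58.1]
5 513 encl 382.5 300.3 r 27.9 fit 381.3 298.7 r 24.6
13 312 encl 380.0 297.7 r 30.8 fit 379.9 297.2 r 29.4
21 357 encl 380.0 297.6 r 32.3 fit 379.7 297.2 r 31.0
29 337 encl 380.1 297.2 r 33.0 fit 379.6 297.3 r 32.1
37 377 encl 379.8 297.1 r 32.6 fit 379.7 297.2 r 31.7
45 394 encl 379.9 297.1 r 31.9 fit 379.6 297.2 r 30.9
53 482 encl 380.3 297.4 r 31.4 fit 379.9 297.4 r 30.2
```

View pics/w6.png

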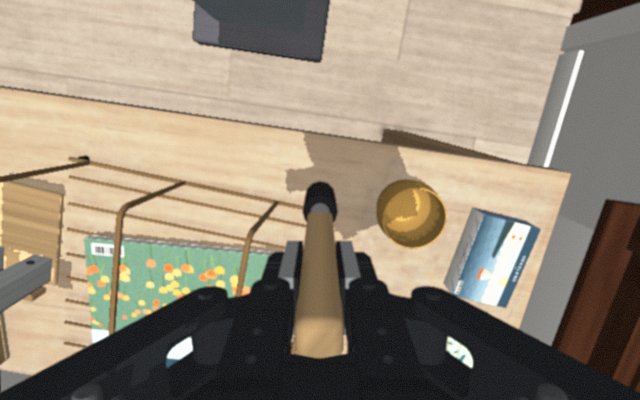

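Brush held upright, tip at (320,190); pot mouth clear at (411,213). Position over it.

```bash
python3 -c "
from h import *
go(.3792,.2977,.2363,98)"
```

```text
t 26.25 tcp [357.5 200.4 236.2] yaw_y 98.26 tilt [-0.0008 -0.0009] w 0.0145 F [-0.2  0.1 -0.9]
shift [-3.55  9.32 -0.02] 
turn z 0.005
```

Request:
play_rows(moves=[[-1,[-1.2,3.1,0],[0,0,0]],[-1,[-1.2,3.1,0],[0,0,0]],[-1,[-1.15,3.1,0],[0,0,0]],[-1,[0,0,0],[0,0,0]],[-1,[0,0,0],[0,0,0]],[-1,[0,0,0],[0,0,0]],[-1,[0,0,0],[0,0,0]]])

```text
clock: 26.83
eef_pos: [0.3797, 0.2944, 0.2365]
tool_rot: [-0.069, 0.998, -0.0, -0.0]
ft_force: [-0.1, -0.1, -1.1]
grip_width: 0.0145
```

```bash
python3 -c "
from h import *
for i in range(3):
    bot.camera('side'); go(.3792,.2977,.190,98)"
```

```text
t 26.88 tcp [379.7 294.5 236.7] yaw_y 97.92 tilt [-0.0002 -0.0004] w 0.0143 F [ 0.7 -0.  -0.6]
shift [0.   0.33 4.67] 
turn z -0.001
t 26.93 tcp [379.8 294.6 236.8] yaw_y 97.93 tilt [ 0.0001 -0.0001] w 0.0140 F [ 0.1 -0.5 -0.9]
shift [0.02 0.31 4.68] 
turn z -0.001
t 26.98 tcp [379.8 294.8 236.9] yaw_y 97.94 tilt [0.0003 0.0001] w 0.0142 F [-0.2 -0.4 -0.8]
shift [0.02 0.29 4.69] 
turn z -0.001
```

Request:
play_rows(moves=[[-1,[0.02,0.25,2],[0,0,0]],[-1,[0,0,2.4],[0,0,0]],[-1,[0,0,0],[0,0,0]],[-1,[0,0,0],[0,0,0]],[-1,[0,0,2],[0,0,0]],[-1,[0,0,2],[0,0,0]],[-1,[0,0,1],[0,0,0]],[-1,[0,0,0],[0,0,0]],[-1,[0,0,0],[0,0,0]]])

```text
clock: 27.73
eef_pos: [0.3797, 0.2986, 0.1436]
tool_rot: [-0.07, 0.998, 0.0, 0.0]
ft_force: [0.5, 0.5, 0.5]
grip_width: 0.0143
```

```bash
python3 -c "
from h import *
go(.3792,.2977,.130,98)"
```

```text
t 27.73 tcp [379.7 298.6 143.6] yaw_y 98.02 tilt [0.0008 0.0006] w 0.0143 F [0.5 0.5 0.5]
shift [ 0.06 -0.08  1.36] 
turn z 0.000
```

Request:
play_rows(moves=[[-1,[0,0,0.5],[0,0,0]],[-1,[0,0,0.4],[0,0,0]],[-1,[0,0,0.3],[0,0,0]],[-1,[0,0,0],[0,0,0]],[-1,[0,0,0],[0,0,0]]])

```text
clock: 28.15
eef_pos: [0.3792, 0.2984, 0.1305]
tool_rot: [-0.07, 0.998, -0.0, -0.0]
ft_force: [0.2, 0.5, -1.3]
grip_width: 0.0145
```

Small steps until the bottom is felt.

Request:
play_rows(moves=[[-1,[0,0,0.1],[0,0,0]],[-1,[0,0,0.1],[0,0,0]],[-1,[0,0,0],[0,0,0]],[-1,[0,0,0],[0,0,0]]])

```text
clock: 28.48
eef_pos: [0.3796, 0.2988, 0.1298]
tool_rot: [-0.07, 0.998, 0.0, 0.001]
ft_force: [-0.3, -1.7, 6.6]
grip_width: 0.0143
```

Request:
play_rows(moves=[[-1,[0,0,0.1],[0,0,0]],[-1,[0,0,0],[0,0,0]],[-1,[0,0,0],[0,0,0]],[-1,[0,0,0],[0,0,0]]])

```text
clock: 28.82
eef_pos: [0.3797, 0.2989, 0.1297]
tool_rot: [-0.07, 0.998, 0.001, 0.001]
ft_force: [-2.3, -1.5, 11.7]
grip_width: 0.0143
```

Request:
play_rows(moves=[[-1,[0,0,-1],[0,0,0]],[-1,[0,0,-2.5],[0,0,0]],[-1,[0,0,-3],[0,0,0]],[-1,[0,0,-3],[0,0,0]],[-1,[0,0,0],[0,0,0]],[-1,[0,0,0],[0,0,0]],[-1,[0,0,0],[0,0,0]]])

```text
clock: 29.4
eef_pos: [0.379, 0.2983, 0.2221]
tool_rot: [-0.07, 0.998, -0.0, -0.0]
ft_force: [-0.2, -0.1, -1.0]
grip_width: 0.0142
```

```bash
python3 -c "
from pot import *
pot(n='wrist')
from brush import brush
brush('side')"
```

```text
t 29.40 tcp [379.  298.3 222.1] yaw_y 98.03 tilt [-0.0002 -0.0001] w 0.0142 F [-0.2 -0.1 -1. ]
pot pts 1847 z [ 4.2 24.9 58.4]
5 540 encl 381.7 297.8 r 28.5 fit 381.8 297.9 r 25.1
13 217 encl 381.3 297.9 r 30.0 fit 381.1 297.8 r 28.9
21 189 encl 381.6 297.7 r 31.3 fit 381.0 297.8 r 30.4
29 152 encl 380.2 298.1 r 32.9 fit 379.8 297.7 r 32.2
37 162 encl 379.7 297.8 r 32.4 fit 379.8 297.7 r 31.8
45 187 encl 379.6 297.8 r 31.7 fit 379.7 297.7 r 31.0
53 322 encl 380.0 297.8 r 31.0 fit 380.1 297.8 r 30.2
t 29.45 tcp [378.6 297.9 221.4] yaw_y 98.03 tilt [-0.0016 -0.0013] w 0.0143 F [ 0.4  1.8 -1. ]
side n 84 zmin rel -127.2
-118 14 [-2.3 -5.5] [-13.    6.9] [-12.8  -0.6]
-103 12 [-2.1 -6. ] [-12.5   7.2] [-13.5   3.8]
-88 19 [-1.4 -5.7] [-11.9   7.7] [-13.8   4. ]
-73 9 [-1.7  0. ] [-6.7  3.2] [-4.  5.]
-58 8 [-0.3 -5. ] [-5.8  3.9] [-6.5 -3.1]
-43 7 [-1.2 -5.5] [-5.5  4.4] [-8.8 -3.8]
-28 12 [ 0.1 -6.6] [-4.6  4.9] [-11.5  -3.1]
```

Request:
play_rows(moves=[[-1,[-0.1,0,2],[0,0,0]],[-1,[0,0,2.5],[0,0,0]],[-1,[0,0,2.5],[0,0,0]],[-1,[0,0,1],[0,0,0]],[-1,[0,0,0.6],[0,0,0]],[-1,[0,0,0.5],[0,0,0]],[-1,[0,0,0.2],[0,0,0]],[-1,[0,0,0],[0,0,0]],[-1,[0,0,0],[0,0,0]]])

```text
clock: 30.25
eef_pos: [0.3806, 0.2989, 0.13]
tool_rot: [-0.07, 0.998, 0.0, 0.001]
ft_force: [0.5, -0.4, -0.9]
grip_width: 0.0144
```

Request:
play_rows(moves=[[-1,[0,0,0.15],[0,0,0]],[-1,[0,0,0],[0,0,0]],[-1,[0,0,0],[0,0,0]],[-1,[0,0,0],[0,0,0]]])

```text
clock: 30.58
eef_pos: [0.3809, 0.2991, 0.1297]
tool_rot: [-0.07, 0.998, 0.001, 0.001]
ft_force: [-1.5, -1.3, 7.9]
grip_width: 0.0142
```

Request:
play_rows(moves=[[-1,[0,0,-1],[0,0,0]],[-1,[0,0,-2.5],[0,0,0]],[-1,[0,0,-3.5],[0,0,0]],[-1,[0,0,-3.5],[0,0,0]],[-1,[0,0,0],[0,0,0]],[-1,[0,0,0],[0,0,0]],[-1,[0,0,0],[0,0,0]]])

```text
clock: 31.17
eef_pos: [0.3802, 0.2985, 0.2329]
tool_rot: [-0.07, 0.998, 0.0, 0.0]
ft_force: [0.3, -0.7, -1.0]
grip_width: 0.0142
```

Request:
play_rows(moves=[[-1,[0.76,-3.62,0],[0,0,0]],[-1,[0.76,-3.62,0],[0,0,0]],[-1,[0.76,-3.62,0],[0,0,0]],[-1,[0.76,-3.62,0],[0,0,0]],[-1,[0.76,-3.62,0],[0,0,0]],[-1,[0.76,-3.62,0],[0,0,0]],[-1,[0.76,-3.62,0],[0,0,0]],[-1,[0.76,-3.62,0],[0,0,0]],[-1,[0.76,-3.62,0],[0,0,0]],[-1,[0.76,-3.62,0],[0,0,0]],[-1,[0.76,-3.62,0],[0,0,0]],[-1,[0.76,-3.62,0],[0,0,0]]])

```text
clock: 32.17
eef_pos: [0.349, -0.1457, 0.2315]
tool_rot: [-0.07, 0.998, 0.001, -0.001]
ft_force: [0.6, 0.2, 0.1]
grip_width: 0.0142
```

Request:
play_rows(moves=[[-1,[0.76,-3.62,0],[0,0,0]],[-1,[0.76,-3.62,0],[0,0,0]],[-1,[0.76,-3.62,0],[0,0,0]],[-1,[0.76,-3.62,0],[0,0,0]],[-1,[0.76,-3.62,0],[0,0,0]],[-1,[0.76,-3.62,0],[0,0,0]],[-1,[0.76,-3.62,0],[0,0,0]],[-1,[0.76,-3.62,0],[0,0,0]],[-1,[0,0,0],[0,0,0]],[-1,[0,0,0],[0,0,0]]])

```text
clock: 33.0
eef_pos: [0.3296, -0.4402, 0.2299]
tool_rot: [-0.069, 0.998, 0.002, -0.001]
ft_force: [-0.3, 0.5, -0.4]
grip_width: 0.0138
```

```bash
python3 -c "
from h import *
go(.535,-.437,.2329,98)
P=pts(cam('wrist')); blobs(P,.053,.066,100)"
```

```text
t 33.00 tcp [ 329.6 -440.2  229.9] yaw_y 97.86 tilt [-0.003   0.0043] w 0.0138 F [-0.3  0.5 -0.4]
shift [-20.39  -2.49  -0.36] 
turn z -0.002
px [456. 349.] n 143 ctr 484.7 -271.3 size 19.6 x 7.4 long-axis -77.0 deg z 59.1
```

Request:
play_rows(moves=[[-1,[-3.4,-0.4,-0.3],[0,0,0]],[-1,[-3.4,-0.4,0],[0,0,0]],[-1,[-3.4,-0.4,0],[0,0,0]],[-1,[-3.4,-0.4,0],[0,0,0]],[-1,[-3.4,-0.4,0],[0,0,0]],[-1,[-3.4,-0.4,0],[0,0,0]],[-1,[0,0,0],[0,0,0]],[-1,[0,0,0],[0,0,0]],[-1,[0,0,0],[0,0,0]],[-1,[0,0,0],[0,0,0]]])

```text
clock: 33.88
eef_pos: [0.5353, -0.434, 0.2364]
tool_rot: [-0.07, 0.998, 0.0, -0.0]
ft_force: [-0.6, 0.1, -0.5]
grip_width: 0.0144
```

```bash
python3 -c "
from h import *
go(.5348,-.437,.140,98)
from brush import brush
brush('side')"
```

```text
t 33.88 tcp [ 535.3 -434.   236.4] yaw_y 98.04 tilt [-0.0006  0.0003] w 0.0144 F [-0.6  0.1 -0.5]
shift [ 0.09 -0.29  9.64] 
turn z 0.001
t 33.88 tcp [ 535.3 -434.   236.4] yaw_y 98.04 tilt [-0.0006  0.0003] w 0.0144 F [-0.6  0.1 -0.5]
side n 209 zmin rel -128.1
-118 35 [-1.4 -5.6] [-11.2  10. ] [-10.2   0.4]
-103 34 [-0.9 -5.2] [-11.3   9.6] [-9.3  2.1]
-88 41 [-1.1 -4.1] [-11.6   9.4] [-8.7  4.3]
-73 22 [ 0.  -1.7] [-5.9  6.2] [-5.8  2. ]
-58 19 [-0.8 -4.8] [-6.4  5.5] [-6.6 -2.8]
-43 23 [-0.5 -3.8] [-6.5  5.7] [-7.3 -0.5]
-28 25 [ 0.3 -4. ] [-6.8  7.9] [-7.1 -1.6]
-13 8 [ 1.  -4.9] [-6.   6.7] [-8.2 -1.8]
```

Request:
play_rows(moves=[[-1,[0.05,-0.28,2],[0,0,0]],[-1,[0,0,2.5],[0,0,0]],[-1,[0,0,2.5],[0,0,0]],[-1,[0,0,2.3],[0,0,0]],[-1,[0,0,0.5],[0,0,0]],[-1,[0,0,0.3],[0,0,0]],[-1,[0,0,0],[0,0,0]],[-1,[0,0,0],[0,0,0]]])

```text
clock: 34.6
eef_pos: [0.5366, -0.4386, 0.1374]
tool_rot: [-0.07, 0.998, -0.001, 0.001]
ft_force: [0.3, -0.7, -1.2]
grip_width: 0.0142
```

Request:
play_rows(moves=[[-1,[0,0,0.15],[0,0,0]],[-1,[0,0,0],[0,0,0]],[-1,[0,0,0],[0,0,0]]])

```text
clock: 34.85
eef_pos: [0.5366, -0.438, 0.1346]
tool_rot: [-0.07, 0.998, -0.001, 0.001]
ft_force: [-0.2, -0.3, -0.7]
grip_width: 0.0138
```

Request:
play_rows(moves=[[-1,[0,0,0.1],[0,0,0]],[-1,[0,0,0.05],[0,0,0]],[-1,[0,0,0],[0,0,0]],[-1,[0,0,0],[0,0,0]]])

```text
clock: 35.18
eef_pos: [0.5365, -0.4379, 0.133]
tool_rot: [-0.07, 0.998, -0.001, 0.001]
ft_force: [-0.3, 0.4, 4.7]
grip_width: 0.0142
```

Request:
play_rows(moves=[[-1,[0,0,0.05],[0,0,0]],[-1,[0,0,0.05],[0,0,0]],[-1,[0,0,0],[0,0,0]],[-1,[0,0,0],[0,0,0]]])

```text
clock: 35.52
eef_pos: [0.5366, -0.438, 0.1331]
tool_rot: [-0.07, 0.998, -0.001, 0.001]
ft_force: [-0.9, 1.2, 8.8]
grip_width: 0.0141
```

Request:
play_rows(moves=[[-1,[0,0,-0.1],[0,0,0]],[-0.4,[0,0,0],[0,0,0]],[-0.4,[0,0,0],[0,0,0]],[-0.4,[0,0,0],[0,0,0]],[-0.4,[0,0,0],[0,0,0]],[0.2,[0,0,0],[0,0,0]],[0.2,[0,0,0],[0,0,0]],[0.2,[0,0,-1],[0,0,0]],[0.2,[0,0,-3],[0,0,0]],[0.2,[0,0,-3.5],[0,0,0]],[0.2,[0,0,-3.5],[0,0,0]],[0.2,[0,0,-3.5],[0,0,0]]])

```text
clock: 36.52
eef_pos: [0.5358, -0.4374, 0.2795]
tool_rot: [-0.07, 0.998, -0.0, 0.0]
ft_force: [1.6, -0.4, 0.9]
grip_width: 0.0514
```

Run:
```python
from h import *
o,M=pose()
Q=pts(cam("side")).reshape(-1,3)*1000
q=Q[(abs(Q[:,0]-536)<35)&(abs(Q[:,1]+437)<35)&(Q[:,2]>70)&(Q[:,2]<192)]
for z in range(70,190,20):
    r=q[(q[:,2]>=z)&(q[:,2]<z+20)]
    if len(r)>4: print(z,len(r),r[:,:2].mean(0).round(1))
print(q[:,2].max())
```

```text
t 36.52 tcp [ 535.8 -437.4  279.5] yaw_y 98.04 tilt [ 0.0005 -0.0004] w 0.0514 F [ 1.6 -0.4  0.9]
70 23 [ 536.6 -443.1]
90 28 [ 536.1 -442.6]
110 28 [ 535.7 -442.5]
130 28 [ 536.7 -442.1]
150 34 [ 536.4 -442. ]
170 38 [ 536.3 -440.6]
188.10815271181315
```

Request:
play_rows(moves=[[1,[0,0,-1],[0,0,0.07]],[1,[0,0,0],[0,0,0.07]],[1,[1.03,3.44,0],[0,0,0]],[1,[1.03,3.44,0],[0,0,0]],[1,[1.03,3.44,0],[0,0,0]],[1,[1.03,3.44,0],[0,0,0]],[1,[1.03,3.44,0],[0,0,0]],[1,[1.03,3.44,0],[0,0,0]],[1,[1.03,3.44,0],[0,0,0]],[1,[1.03,3.44,0],[0,0,0]],[1,[1.03,3.44,0],[0,0,0]],[1,[1.03,3.44,0],[0,0,0]]])

```text
clock: 37.57
eef_pos: [0.4323, -0.0923, 0.2878]
tool_rot: [0.0, 1.0, -0.0, 0.001]
ft_force: [0.2, 0.5, 0.8]
grip_width: 0.0853
```

Request:
play_rows(moves=[[1,[1.03,3.44,0],[0,0,0]],[1,[1.03,3.44,0],[0,0,0]],[1,[1.03,3.44,0],[0,0,0]],[1,[1.03,3.44,0],[0,0,0]],[1,[1.03,3.44,0],[0,0,0]],[1,[1.03,3.44,0],[0,0,0]],[1,[1.03,3.44,0],[0,0,0]],[1,[1.03,3.44,0],[0,0,0]],[1,[1.03,3.44,0],[0,0,0]],[1,[1.03,3.44,0],[0,0,0]],[1,[0,0,0],[0,0,0]],[1,[0,0,0],[0,0,0]]])

```text
clock: 38.57
eef_pos: [0.3292, 0.2518, 0.2875]
tool_rot: [-0.002, 1.0, 0.0, 0.0]
ft_force: [0.7, -0.8, -0.4]
grip_width: 0.0853
```

```bash
python3 -c "
from pot import *
pot(); P=pts(cam('wrist')); blobs(P,.024,.035); go(.380,.298,.1,90)"
```

```text
t 38.57 tcp [329.2 251.8 287.5] yaw_y 90.28 tilt [0.0007 0.0003] w 0.0853 F [ 0.7 -0.8 -0.4]
pot pts 1880 z [ 4.4 29.4 58.4]
5 418 encl 381.6 297.5 r 28.2 fit 381.8 298.0 r 24.5
13 236 encl 380.4 297.2 r 31.0 fit 380.5 297.5 r 29.2
21 230 encl 380.6 297.1 r 32.3 fit 380.4 297.5 r 30.9
29 210 encl 380.2 297.5 r 33.0 fit 380.0 297.4 r 32.3
37 219 encl 380.0 297.5 r 32.6 fit 380.0 297.5 r 31.9
45 237 encl 379.9 297.5 r 31.9 fit 379.9 297.4 r 31.1
53 283 encl 380.2 297.4 r 31.4 fit 380.2 297.5 r 30.3
px [445. 234.] n 3129 ctr 424.3 405.1 size 97.3 x 67.2 long-axis -5.9 deg z 29.3
px [420. 332.] n 1558 ctr 551.0 391.0 size 98.4 x 43.7 long-axis 4.9 deg z 29.5
t 38.67 tcp [329.9 250.  287.4] yaw_y 90.03 tilt [ 0.0006 -0.0001] w 0.0857 F [ 0.7 -0.1 -0.1]
shift [-5.    4.8  18.74] 
turn z 0.001
```

Request:
play_rows(moves=[[1,[-1,0.95,3.7],[0,0,0]],[1,[-1,0.95,3.7],[0,0,0]],[1,[-1,0.95,3.7],[0,0,0]],[1,[-1,0.95,3.7],[0,0,0]],[1,[-1,0.95,3.7],[0,0,0]],[1,[0,0,0],[0,0,0]],[1,[0,0,0],[0,0,0]],[1,[0,0,0],[0,0,0]]])

```text
clock: 39.33
eef_pos: [0.3808, 0.2969, 0.1035]
tool_rot: [0.001, 1.0, 0.0, 0.0]
ft_force: [0.0, 1.3, -0.6]
grip_width: 0.0855
```

```bash
python3 -c "
from h import *
go(.380,.2975,.012,90)"
```

```text
t 39.33 tcp [380.8 296.9 103.5] yaw_y 89.89 tilt [0.0008 0.0004] w 0.0855 F [ 0.   1.3 -0.6]
shift [0.09 0.05 9.15] 
turn z -0.002
```

Request:
play_rows(moves=[[1,[0.05,0.05,2.5],[0,0,0]],[1,[0,0,2.5],[0,0,0]],[1,[0,0,2.3],[0,0,0]],[1,[0,0,1.8],[0,0,0]],[1,[0,0,0],[0,0,0]],[1,[0,0,0],[0,0,0]],[-1,[0,0,0],[0,0,0]],[-1,[0,0,0],[0,0,0]],[-1,[0,0,0],[0,0,0]],[-1,[0,0,0],[0,0,0]],[-1,[0,0,0],[0,0,0]],[-1,[0,0,0],[0,0,0]]])

```text
clock: 40.33
eef_pos: [0.3814, 0.2994, 0.0144]
tool_rot: [0.0, 1.0, 0.001, 0.002]
ft_force: [-1.5, -1.3, 9.9]
grip_width: 0.0639
```

Request:
play_rows(moves=[[-1,[0,0,0],[0,0,0]],[-1,[0,0,0],[0,0,0]],[-1,[0,0,-0.5],[0,0,0]],[-1,[0,0,-2],[0,0,0]],[-1,[0,0,0],[0,0,0]],[-1,[0,0,0],[0,0,0]]])

```text
clock: 40.83
eef_pos: [0.3809, 0.2994, 0.0378]
tool_rot: [-0.0, 1.0, 0.001, 0.002]
ft_force: [-0.9, 0.8, -1.8]
grip_width: 0.0637
```

```bash
python3 -c "
from pot import *
pot(base=.025); pot(base=.025,n='side')"
```

```text
t 40.83 tcp [380.9 299.4  37.8] yaw_y 90.01 tilt [0.0036 0.0029] w 0.0637 F [-0.9  0.8 -1.8]
pot pts 19907 z [29.6 56.  81.2]
30 3232 encl 379.4 299.0 r 29.9 fit 380.2 298.9 r 26.1
38 2460 encl 379.5 298.9 r 31.4 fit 379.2 299.0 r 29.7
46 3041 encl 378.7 299.1 r 33.7 fit 379.2 299.1 r 31.1
54 3113 encl 379.1 299.1 r 33.6 fit 379.0 299.1 r 32.2
62 2587 encl 378.5 299.1 r 32.8 fit 378.8 299.0 r 31.5
70 2709 encl 379.5 299.1 r 32.5 fit 378.7 299.0 r 30.6
78 2402 encl 375.8 289.3 r 41.7 fit 379.1 299.0 r 30.0
t 40.88 tcp [380.1 298.8  36.8] yaw_y 90.01 tilt [0.0018 0.0015] w 0.0635 F [-0.1  0.5 -1.6]
pot pts 70 z [31.6 67.5 81.5]
```

Request:
play_rows(moves=[[-1,[0,0,-3.5],[0,0,0]],[-1,[0,0,-3.8],[0,0,0]],[-1,[0,0,-3.8],[0,0,0]],[-1,[0,0,-3.8],[0,0,0]],[-1,[0,0,-3.8],[0,0,0]],[-1,[0,0,-3.8],[0,0,0]],[-1,[0,0,0],[0,0,0.055]],[-1,[0,0,0],[0,0,0.055]],[-1,[0,0,0],[0,0,0]]])

```text
clock: 41.68
eef_pos: [0.3795, 0.2983, 0.2609]
tool_rot: [0.055, 0.998, 0.0, 0.0]
ft_force: [0.5, 0.3, -1.4]
grip_width: 0.0639
```

```bash
python3 -c "
from stand import *
gs(-120,-56,262)"
```

```text
t 41.68 tcp [379.5 298.3 260.9] yaw_y 83.66 tilt [0.0001 0.    ] w 0.0639 F [ 0.5  0.3 -1.4]
shift [ -4.63 -52.49  -0.11] 
turn z -0.001
now stand xs -165.7 ys 468.9
```

Request:
play_rows(moves=[[-1,[-0.33,-3.75,0],[0,0,0]],[-1,[-0.33,-3.75,0],[0,0,0]],[-1,[-0.33,-3.75,0],[0,0,0]],[-1,[-0.33,-3.75,0],[0,0,0]],[-1,[-0.33,-3.75,0],[0,0,0]],[-1,[-0.33,-3.75,0],[0,0,0]],[-1,[-0.33,-3.75,0],[0,0,0]],[-1,[-0.33,-3.75,0],[0,0,0]],[-1,[-0.33,-3.75,0],[0,0,0]],[-1,[-0.33,-3.75,0],[0,0,0]],[-1,[-0.33,-3.75,0],[0,0,0]],[-1,[-0.33,-3.75,0],[0,0,0]]])

```text
clock: 42.68
eef_pos: [0.3684, -0.1549, 0.2599]
tool_rot: [0.054, 0.999, 0.0, -0.001]
ft_force: [0.7, 0.7, -1.1]
grip_width: 0.0637
```

Request:
play_rows(moves=[[-1,[-0.33,-3.75,0],[0,0,0]],[-1,[-0.33,-3.75,0],[0,0,0]],[-1,[0,0,0],[0,0,0]],[-1,[0,0,0],[0,0,0]],[-1,[0,0,0],[0,0,0]]])

```text
clock: 43.1
eef_pos: [0.3671, -0.2281, 0.2598]
tool_rot: [0.055, 0.998, 0.001, -0.001]
ft_force: [-0.8, 0.1, -1.7]
grip_width: 0.0641
```

Run:
```python
from stand import *
c=cam("wrist"); P=pts(c); save("w7",c[0]); np.save("w7.npy",P)
def shelf(P,s):
    Q=P.reshape(-1,3); d=Q[:,:2]-O; x=d@EX*1000; y=d@EY*1000; z=Q[:,2]*1000
    k=(x>-100)&(x<-5)&(abs(y-s)<34)&(abs(z-(184+.05*(x+45)))<4)
    if k.sum()>50: print(s,k.sum(),"xs",np.percentile(x[k],[1,99]).round(1),"ys",np.percentile(y[k],[1,99]).round(1),"z plane",np.polyfit(x[k]+45,z[k],1).round(3))
for s in(56,-56): shelf(P,s); shelf(np.load("w5.npy"),s)
gs(-45.2,-56.4,262)
```

```text
56 3568 xs [-92.7 -51.9] ys [25.6 83.1] z plane [5.40000e-02 1.82323e+02]
56 8313 xs [-91.6  -5.9] ys [24.2 81.3] z plane [5.00000e-02 1.82134e+02]
-56 7297 xs [-91.4 -10.4] ys [-86.7 -27.4] z plane [4.90000e-02 1.82063e+02]
t 43.15 tcp [ 367.4 -227.6  260.1] yaw_y 83.78 tilt [-0.0018  0.0016] w 0.0640 F [ 0.5  0.9 -1.2]
shift [-7.51 -0.13 -0.2 ] 
turn z 0.001
now stand xs -120.3 ys -55.2
```

Request:
play_rows(moves=[[-1,[-1.9,0,0],[0,0,0]],[-1,[-1.9,0,0],[0,0,0]],[-1,[-1.9,0,0],[0,0,0]],[-1,[-1.8,-0.1,0],[0,0,0]],[-1,[0,0,1.5],[0,0,0]],[-1,[0,0,1.5],[0,0,0]],[-1,[0,0,1.5],[0,0,0]],[-1,[0,0,0.8],[0,0,0]],[-1,[0,0,0],[0,0,0]],[-1,[0,0,0],[0,0,0]],[-1,[0,0,0],[0,0,0]]])

```text
clock: 44.07
eef_pos: [0.4429, -0.2375, 0.209]
tool_rot: [0.054, 0.999, -0.0, 0.001]
ft_force: [-0.1, -0.4, -0.9]
grip_width: 0.064
```

```bash
python3 -c "
from stand import *
gs(-44.9,-56.3,198)"
```

```text
t 44.07 tcp [ 442.9 -237.5  209. ] yaw_y 83.77 tilt [ 0.0013 -0.0007] w 0.0640 F [-0.1 -0.4 -0.9]
shift [0.07 0.05 1.1 ] 
turn z 0.001
now stand xs -44.2 ys -56.7
```

Request:
play_rows(moves=[[-1,[0.05,0.04,0.4],[0,0,0]],[-1,[0,0,0.4],[0,0,0]],[-1,[0,0,0.2],[0,0,0]],[-1,[0,0,0],[0,0,0]],[-1,[0,0,0],[0,0,0]]])

```text
clock: 44.48
eef_pos: [0.4418, -0.2374, 0.1982]
tool_rot: [0.055, 0.998, 0.0, 0.0]
ft_force: [0.5, 0.8, -0.4]
grip_width: 0.0639
```

Request:
play_rows(moves=[[-1,[0,0,0.1],[0,0,0]],[-1,[0,0,0.05],[0,0,0]],[-1,[0,0,0],[0,0,0]],[-1,[0,0,0],[0,0,0]]])

```text
clock: 44.82
eef_pos: [0.4416, -0.2374, 0.1978]
tool_rot: [0.055, 0.998, -0.0, 0.0]
ft_force: [-3.9, 1.5, 7.5]
grip_width: 0.0637
```

Contact. Release and lift away.

Request:
play_rows(moves=[[-1,[0,0,-0.1],[0,0,0]],[1,[0,0,0],[0,0,0]],[1,[0,0,0],[0,0,0]],[1,[0,0,0],[0,0,0]],[1,[0,0,0],[0,0,0]],[1,[0,0,0],[0,0,0]],[1,[0,0,0],[0,0,0]],[1,[0,0,-1.5],[0,0,0]],[1,[0,0,-3],[0,0,0]],[1,[0,0,-3.5],[0,0,0]],[1,[0,0,-2.5],[0,0,0]],[1,[0,0,0],[0,0,0]]])

```text
clock: 45.82
eef_pos: [0.4441, -0.2386, 0.3084]
tool_rot: [0.055, 0.998, -0.002, 0.005]
ft_force: [0.3, -0.8, 1.1]
grip_width: 0.0851
```

Run:
```python
from pot import *
import stand as s
p=s.O-.0467*s.EX-.0565*s.EY; print("shelf centre",p*1000); pot(p[0],p[1],.182,pic='w8'); s.gs(-150,240,300)
```

```text
shelf centre [ 440.40876346 -236.96174536]
t 45.82 tcp [ 444.1 -238.6  308.4] yaw_y 83.71 tilt [ 0.0094 -0.005 ] w 0.0851 F [ 0.3 -0.8  1.1]
pot pts 5741 z [186.2 207.2 241.3]
187 1487 encl 441.0 -238.4 r 28.7 fit 440.3 -238.3 r 24.7
195 786 encl 440.2 -238.3 r 29.9 fit 439.9 -238.3 r 28.7
203 684 encl 440.1 -238.2 r 31.3 fit 439.7 -238.3 r 30.3
211 655 encl 438.9 -238.0 r 33.0 fit 438.5 -238.1 r 32.1
219 468 encl 438.6 -238.0 r 32.7 fit 438.3 -238.0 r 32.0
227 514 encl 438.0 -238.0 r 31.9 fit 437.8 -238.0 r 31.1
235 897 encl 437.9 -238.0 r 31.2 fit 437.7 -238.0 r 30.2
t 45.87 tcp [ 443.4 -238.2  305.6] yaw_y 83.71 tilt [ 0.0061 -0.0033] w 0.0852 F [ 0.2  0.3 -0.4]
shift [10.65 29.74  0.42] 
turn z -0.000
now stand xs -43.6 ys -57.4
```

Request:
play_rows(moves=[[1,[1.5,3.7,0],[0,0,0]],[1,[1.5,3.7,0],[0,0,0]],[1,[1.5,3.7,0],[0,0,0]],[1,[1.5,3.7,0],[0,0,0]],[1,[1.5,3.7,0],[0,0,0]],[1,[1.5,3.7,0],[0,0,0]],[1,[0,3.9,0],[0,0,0]],[1,[0,3.9,0],[0,0,0]],[1,[0,3.9,0],[0,0,0]],[1,[0,3.9,0],[0,0,0]],[1,[0,3.9,0],[0,0,0]],[1,[0,3.9,0],[0,0,0]]])

```text
clock: 46.87
eef_pos: [0.4015, 0.2275, 0.3011]
tool_rot: [0.055, 0.999, -0.001, -0.001]
ft_force: [0.3, -0.0, 0.5]
grip_width: 0.0854
```

Request:
play_rows(moves=[[1,[-1,3.9,0],[0,0,0]],[1,[-1,3.9,0],[0,0,0]],[1,[-1,3.9,0],[0,0,0]],[1,[0,3.9,0],[0,0,0]],[1,[0,0,0],[0,0,0]],[1,[0,0,0],[0,0,0]]])

```text
clock: 47.37
eef_pos: [0.4485, 0.379, 0.2988]
tool_rot: [0.053, 0.999, -0.002, -0.002]
ft_force: [0.5, -1.0, -0.3]
grip_width: 0.0851
```

Run:
```python
from h import *
pose(); P=pts(cam('wrist')); blobs(P,.024,.035)
```

```text
t 47.37 tcp [448.5 379.  298.8] yaw_y 83.89 tilt [-0.0042 -0.0037] w 0.0851 F [ 0.5 -1.  -0.3]
px [340. 142.] n 4794 ctr 425.0 405.0 size 97.6 x 66.1 long-axis -6.2 deg z 29.5
px [347. 243.] n 3800 ctr 551.0 402.2 size 98.0 x 66.4 long-axis 4.5 deg z 29.5
```

```bash
python3 -c "
from h import *
go(.425,.405,.08,83.8)"
```

```text
t 47.42 tcp [448.5 377.7 300. ] yaw_y 83.80 tilt [-0.0032 -0.0031] w 0.0856 F [-0.3 -0.8 -0.4]
shift [ 2.57  2.54 22.  ] 
turn z -0.000
```

Request:
play_rows(moves=[[1,[0.45,0.42,3.6],[0,0,0]],[1,[0.45,0.42,3.6],[0,0,0]],[1,[0.45,0.42,3.7],[0,0,0]],[1,[0.45,0.42,3.7],[0,0,0]],[1,[0.45,0.43,3.7],[0,0,0]],[1,[0.4,0.43,3.7],[0,0,0]],[1,[0,0,0],[0,0,0]],[1,[0,0,0],[0,0,0]],[1,[0,0,0],[0,0,0]]])

```text
clock: 48.17
eef_pos: [0.4269, 0.4055, 0.0849]
tool_rot: [0.055, 0.998, 0.001, 0.001]
ft_force: [-0.5, 0.2, 1.2]
grip_width: 0.085
```

Run:
```python
from h import *
go(.425,.405,.002,83.8)
P=pts(cam('wrist')); blobs(P,.024,.035)
```

```text
t 48.17 tcp [426.9 405.5  84.9] yaw_y 83.64 tilt [0.0022 0.0017] w 0.0850 F [-0.5  0.2  1.2]
shift [ 0.2  -0.09  8.29] 
turn z -0.003
px [318. 213.] n 17440 ctr 424.5 405.1 size 98.3 x 66.4 long-axis -5.9 deg z 29.4
px [329. 341.] n 2535 ctr 511.2 399.6 size 65.9 x 21.5 long-axis -86.4 deg z 29.3
```

Request:
play_rows(moves=[[1,[0.15,-0.05,2.5],[0,0,0]],[1,[0,0,2.5],[0,0,0]],[1,[0,0,2],[0,0,0]],[1,[0,0,1.0],[0,0,0]],[1,[0,0,0],[0,0,0]],[1,[0,0,0],[0,0,0]],[-1,[0,0,0],[0,0,0]],[-1,[0,0,0],[0,0,0]],[-1,[0,0,0],[0,0,0]],[-1,[0,0,0],[0,0,0]],[-1,[0,0,0],[0,0,0]],[-1,[0,0,0],[0,0,0]]])

```text
clock: 49.22
eef_pos: [0.4257, 0.4067, 0.0051]
tool_rot: [0.055, 0.998, 0.002, 0.002]
ft_force: [0.2, -0.6, 6.9]
grip_width: 0.0651
```

Request:
play_rows(moves=[[-1,[0,0,0],[0,0,0]],[-1,[0,0,0],[0,0,0]],[-1,[0,0,0],[0,0,0]]])

```text
clock: 49.47
eef_pos: [0.4258, 0.4068, 0.0052]
tool_rot: [0.055, 0.998, 0.002, 0.002]
ft_force: [-0.7, -0.4, 6.8]
grip_width: 0.0648
```

Request:
play_rows(moves=[[-1,[0,0,-0.5],[0,0,0]],[-1,[0,0,-2.5],[0,0,0]],[-1,[0,0,-3.8],[0,0,0]],[-1,[0,0,-3.8],[0,0,0]],[-1,[0,0,-3.8],[0,0,0]],[-1,[0,0,-3.8],[0,0,0]],[-1,[0,0,-3.8],[0,0,0]],[-1,[0,0,-3.8],[0,0,0]],[-1,[0,0,0],[0,0,0]],[-1,[0,0,0],[0,0,0]]])

```text
clock: 50.3
eef_pos: [0.4252, 0.4064, 0.2642]
tool_rot: [0.055, 0.998, 0.003, 0.002]
ft_force: [0.8, -0.9, -2.8]
grip_width: 0.0652
```

```bash
cat >> stand.py <<'E'
def deck(zlo=-40,zhi=-10):
    o,M=pose(); Q=((pts(cam("wrist")).reshape(-1,3)-o["eef_pos"])@M)*1000
    q=Q[(Q[:,0]<60)&(Q[:,0]>12)&(abs(Q[:,1])<40)&(Q[:,2]>zlo)&(Q[:,2]<zhi)]
    A_=np.c_[q[:,:2],np.ones(len(q))]; k=np.ones(len(q),bool); z0=np.median(q[:,2]); k=abs(q[:,2]-z0)<4
    for _ in range(6):
        s=np.linalg.lstsq(A_[k],q[k,2],rcond=None)[0]; k=abs(A_@s-q[:,2])<1.5
    q=q[k]; y=np.percentile(q[:,1],[.5,99.5]); x=np.percentile(q[:,0],99.7)
    print("deck top plane",s.round(4),"n",len(q),"y",y.round(1),"front x %.1f centre x %.1f underside z(tool) %.1f"%(x,x-49,s[2]+30))
E
python3 -c "
from stand import *
deck(); gs(-47,55.5,262)"
```

```text
t 50.30 tcp [425.2 406.4 264.2] yaw_y 83.71 tilt [0.0052 0.005 ] w 0.0652 F [ 0.8 -0.9 -2.8]
deck top plane [-1.00000e-03  3.10000e-03 -2.42838e+01] n 19093 y [-33.   32.1] front x 50.0 centre x 1.0 underside z(tool) 5.7
t 50.35 tcp [424.2 405.5 261.5] yaw_y 83.71 tilt [0.0014 0.0014] w 0.0649 F [-0.3  0.  -2.5]
shift [ -8.61 -52.48  -0.12] 
turn z -0.000
now stand xs -132.9 ys 580.3
```

Request:
play_rows(moves=[[-1,[-0.58,-3.75,0],[0,0,0]],[-1,[-0.58,-3.75,0],[0,0,0]],[-1,[-0.58,-3.75,0],[0,0,0]],[-1,[-0.58,-3.75,0],[0,0,0]],[-1,[-0.58,-3.75,0],[0,0,0]],[-1,[-0.58,-3.75,0],[0,0,0]],[-1,[-0.58,-3.75,0],[0,0,0]],[-1,[-0.58,-3.75,0],[0,0,0]],[-1,[-0.58,-3.75,0],[0,0,0]],[-1,[-0.58,-3.75,0],[0,0,0]],[-1,[-0.58,-3.75,0],[0,0,0]],[-1,[-0.58,-3.75,0],[0,0,0]]])

```text
clock: 51.35
eef_pos: [0.4421, -0.0512, 0.2584]
tool_rot: [0.055, 0.998, 0.0, -0.002]
ft_force: [0.8, -0.5, -1.6]
grip_width: 0.0649
```

Request:
play_rows(moves=[[-1,[-0.58,-3.75,0],[0,0,0]],[-1,[-0.5,-3.75,0],[0,0,0]],[-1,[0,0,0],[0,-0.05,0]],[-1,[0,0,0],[0,0,0]],[-1,[0,0,0],[0,0,0]],[-1,[0,0,0],[0,0,0]]])

```text
clock: 51.85
eef_pos: [0.4457, -0.1244, 0.2596]
tool_rot: [0.054, 0.998, -0.001, 0.023]
ft_force: [-0.2, 0.1, -2.1]
grip_width: 0.0647
```

```bash
python3 -c "
from stand import *
deck(); gs(-51,55.4,200)"
```

```text
t 51.85 tcp [ 445.7 -124.4  259.6] yaw_y 83.77 tilt [ 0.0468 -0.0044] w 0.0647 F [-0.2  0.1 -2.1]
deck top plane [-2.00000e-04  3.10000e-03 -2.44601e+01] n 19115 y [-33.1  32.1] front x 50.0 centre x 1.0 underside z(tool) 5.5
t 51.90 tcp [ 446.2 -124.2  259.9] yaw_y 83.81 tilt [ 0.0477 -0.0047] w 0.0649 F [ 0.2  0.3 -1.1]
shift [ 0.06 -0.08  5.99] 
turn z 0.001
now stand xs -53.2 ys 56.2
```

Request:
play_rows(moves=[[-1,[0.1,-0.08,2],[0,0,0]],[-1,[0,0,2],[0,0,0]],[-1,[0,0,1.5],[0,0,0]],[-1,[0,0,1],[0,0,0]],[-1,[0,0,0],[0,0,0]],[-1,[0,0,0],[0,0,0]],[-1,[0,0,0],[0,0,0]]])

```text
clock: 52.48
eef_pos: [0.4494, -0.1258, 0.1963]
tool_rot: [0.054, 0.998, -0.001, 0.025]
ft_force: [0.6, 0.0, -1.2]
grip_width: 0.0645
```

```bash
python3 -c "
from stand import *
gs(-51,55.4,188)"
```

```text
t 52.48 tcp [ 449.4 -125.8  196.3] yaw_y 83.80 tilt [ 0.0505 -0.0057] w 0.0645 F [ 0.6  0.  -1.2]
shift [0.15 0.04 0.82] 
turn z 0.001
now stand xs -49.9 ys 55.0
```

Request:
play_rows(moves=[[-1,[0.15,0.03,0.4],[0,0,0]],[-1,[0,0,0.3],[0,0,0]],[-1,[0,0,0.15],[0,0,0]],[-1,[0,0,0],[0,0,0]],[-1,[0,0,0],[0,0,0]]])

```text
clock: 52.9
eef_pos: [0.4477, -0.1258, 0.1874]
tool_rot: [0.055, 0.998, -0.001, 0.025]
ft_force: [-1.9, 0.4, 1.4]
grip_width: 0.0649
```

Request:
play_rows(moves=[[-1,[0,0,0.1],[0,0,0]],[-1,[0,0,0],[0,0,0]],[-1,[0,0,0],[0,0,0]]])

```text
clock: 53.15
eef_pos: [0.4476, -0.1258, 0.1872]
tool_rot: [0.055, 0.998, -0.001, 0.025]
ft_force: [-4.4, 1.5, 7.8]
grip_width: 0.0649
```

Contact. Release, straighten, lift, and return for the green deck.

Request:
play_rows(moves=[[-1,[0,0,-0.1],[0,0,0]],[1,[0,0,0],[0,0,0]],[1,[0,0,0],[0,0,0]],[1,[0,0,0],[0,0,0]],[1,[0,0,0],[0,0,0]],[1,[0,0,0],[0,0,0]],[1,[0,0,0],[0,0,0]],[1,[0,0,-1.5],[0,0,0]],[1,[0,0,-3],[0,0,0]],[1,[0,0,-3.5],[0,0.05,0]],[1,[0,0,-2.5],[0,0,0]],[1,[0,0,0],[0,0,0]]])

```text
clock: 54.15
eef_pos: [0.4466, -0.1263, 0.2973]
tool_rot: [0.055, 0.998, -0.001, 0.005]
ft_force: [0.0, -0.6, 0.1]
grip_width: 0.0854
```

```bash
cat >> stand.py <<'E'
def top(s,zc,P,half=36):
    Q=P.reshape(-1,3); d=Q[:,:2]-O; x=d@EX*1000; y=d@EY*1000; z=Q[:,2]*1000
    k=(x>-112)&(x<8)&(abs(y-s)<half+6)&(abs(z-(zc+.05*(x+45)))<4)
    r=cv2.minAreaRect(np.c_[x[k],y[k]].astype(np.float32)); print("top",k.sum(),"xs",np.percentile(x[k],[1,99]).round(1),"ys",np.percentile(y[k],[1,99]).round(1),"zfit",np.polyfit(x[k]+45,z[k],1).round(3),"rect",np.round(r[0],1),np.round(r[1],1),round(r[2],1))
E
python3 - <<'E'
from stand import *
pose(); P=pts(cam("wrist")); top(55,212,P); gs(-140,480,300)
E
```

```text
t 54.15 tcp [ 446.6 -126.3  297.3] yaw_y 83.72 tilt [ 0.0095 -0.0027] w 0.0854 F [ 0.  -0.6  0.1]
top 13614 xs [-101.6   -6.4] ys [21.4 85.9] zfit [5.10000e-02 2.11955e+02] rect [-48.5  57.1] [ 75.8 107.7] 89.7
t 54.20 tcp [ 445.6 -126.   294.7] yaw_y 83.71 tilt [ 0.0062 -0.0018] w 0.0854 F [-0.5 -1.1  0.1]
shift [ 8.65 42.56 -0.64] 
turn z -0.000
now stand xs -53.6 ys 54.3
```

Request:
play_rows(moves=[[1,[0,3.9,0],[0,0,0]],[1,[0,3.9,0],[0,0,0]],[1,[0,3.9,0],[0,0,0]],[1,[0,3.9,0],[0,0,0]],[1,[0,3.9,0],[0,0,0]],[1,[0,3.9,0],[0,0,0]],[1,[0,3.9,0],[0,0,0]],[1,[0,3.9,0],[0,0,0]],[1,[0,3.9,0],[0,0,0]],[1,[0,3.9,0],[0,0,0]],[1,[0,3.9,0],[0,0,0]],[1,[0,3.9,0],[0,0,0]]])

```text
clock: 55.2
eef_pos: [0.4943, 0.3413, 0.2901]
tool_rot: [0.055, 0.998, -0.001, -0.001]
ft_force: [1.0, -0.1, 0.2]
grip_width: 0.0853
```

Request:
play_rows(moves=[[1,[0,3.6,0],[0,0,-0.09]],[1,[0,0,0],[0,0,-0.09]],[1,[0,0,0],[0,0,0]],[1,[0,0,0],[0,0,0]]])

```text
clock: 55.53
eef_pos: [0.4983, 0.3753, 0.29]
tool_rot: [-0.034, 0.999, -0.001, -0.001]
ft_force: [-0.1, 0.4, 0.2]
grip_width: 0.0856
```

Run:
```python
from h import *
P=pts(cam('wrist')); blobs(P,.024,.035); go(.551,.4022,.085,94.5)
```

```text
px [339. 211.] n 4311 ctr 551.4 402.3 size 98.6 x 66.1 long-axis 4.6 deg z 29.6
t 55.58 tcp [498.6 374.7 290.9] yaw_y 93.88 tilt [-0.0015 -0.0015] w 0.0853 F [ 0.2 -0.8 -0.2]
shift [-5.45  2.42 20.57] 
turn z -0.011
```

Request:
play_rows(moves=[[1,[-0.92,0.41,3.4],[0,0,-0.011]],[1,[-0.92,0.41,3.4],[0,0,0]],[1,[-0.92,0.41,3.4],[0,0,0]],[1,[-0.91,0.41,3.4],[0,0,0]],[1,[-0.91,0.4,3.4],[0,0,0]],[1,[-0.9,0.4,3.4],[0,0,0]],[1,[0,0,0],[0,0,0]],[1,[0,0,0],[0,0,0]],[1,[0,0,0],[0,0,0]]])

```text
clock: 56.33
eef_pos: [0.5524, 0.4035, 0.0899]
tool_rot: [-0.04, 0.999, 0.001, 0.001]
ft_force: [-0.5, 0.6, 0.5]
grip_width: 0.0855
```

Run:
```python
from h import *
P=pts(cam('wrist')); blobs(P,.024,.035); go(.551,.4022,.005,94.6)
```

```text
px [318. 212.] n 16619 ctr 550.8 402.5 size 97.6 x 66.4 long-axis 4.6 deg z 29.4
t 56.38 tcp [552.9 404.2  91.2] yaw_y 94.56 tilt [0.0036 0.0027] w 0.0855 F [-0.1  0.1  0.8]
shift [ 0.24 -0.21  8.62] 
turn z -0.001
```

Request:
play_rows(moves=[[1,[0.15,-0.1,2.5],[0,0,0]],[1,[0,0,2.5],[0,0,0]],[1,[0,0,2],[0,0,0]],[1,[0,0,1.2],[0,0,0]],[1,[0,0,0],[0,0,0]],[1,[0,0,0],[0,0,0]],[-1,[0,0,0],[0,0,0]],[-1,[0,0,0],[0,0,0]],[-1,[0,0,0],[0,0,0]],[-1,[0,0,0],[0,0,0]],[-1,[0,0,0],[0,0,0]],[-1,[0,0,0],[0,0,0]]])

```text
clock: 57.38
eef_pos: [0.5519, 0.4042, 0.0091]
tool_rot: [-0.041, 0.999, 0.001, 0.002]
ft_force: [-0.5, -0.4, 5.9]
grip_width: 0.0649
```

Request:
play_rows(moves=[[-1,[0,0,0],[0,0,0]],[-1,[0,0,0],[0,0,0]],[-1,[0,0,0],[0,0,0]]])

```text
clock: 57.63
eef_pos: [0.5519, 0.4042, 0.0091]
tool_rot: [-0.041, 0.999, 0.001, 0.002]
ft_force: [-0.8, 0.3, 6.6]
grip_width: 0.0647
```

Request:
play_rows(moves=[[-1,[0,0,-0.5],[0,0,0]],[-1,[0,0,-2.5],[0,0,0]],[-1,[0,0,-3.8],[0,0,0]],[-1,[0,0,-3.8],[0,0,0]],[-1,[0,0,-3.8],[0,0,0]],[-1,[0,0,-3.8],[0,0,0]],[-1,[0,0,-3.8],[0,0,0]],[-1,[0,0,-3.8],[0,0,0]],[-1,[0,0,-3],[0,0,0.095]],[-1,[0,0,0],[0,0,0.095]],[-1,[0,0,0],[0,0,0]],[-1,[0,0,0],[0,0,0]]])

```text
clock: 58.63
eef_pos: [0.55, 0.4029, 0.2936]
tool_rot: [0.053, 0.999, -0.0, -0.0]
ft_force: [-0.4, 0.5, -1.8]
grip_width: 0.0648
```

```bash
python3 -c "
from stand import *
deck(); gs(-52,54,292)"
```

```text
t 58.63 tcp [550.  402.9 293.6] yaw_y 83.90 tilt [-0.0005 -0.0003] w 0.0648 F [-0.4  0.5 -1.8]
deck top plane [-1.10000e-03  1.80000e-03 -2.03624e+01] n 17859 y [-32.9  32.2] front x 49.8 centre x 0.8 underside z(tool) 9.6
t 58.68 tcp [549.7 402.6 292.4] yaw_y 83.90 tilt [-0.0024 -0.0017] w 0.0646 F [-0.1  0.1 -2.1]
shift [  4.56 -53.7    0.15] 
turn z 0.003
now stand xs -8.0 ys 591.2
```

Request:
play_rows(moves=[[-1,[0.32,-3.83,0],[0,0,0]],[-1,[0.32,-3.83,0],[0,0,0]],[-1,[0.32,-3.83,0],[0,0,0]],[-1,[0.32,-3.83,0],[0,0,0]],[-1,[0.32,-3.83,0],[0,0,0]],[-1,[0.32,-3.83,0],[0,0,0]],[-1,[0.32,-3.83,0],[0,0,0]],[-1,[0.32,-3.83,0],[0,0,0]],[-1,[0.32,-3.83,0],[0,0,0]],[-1,[0.32,-3.83,0],[0,0,0]],[-1,[0.32,-3.83,0],[0,0,0]],[-1,[0.32,-3.83,0],[0,0,0]]])

```text
clock: 59.68
eef_pos: [0.4601, -0.0512, 0.2922]
tool_rot: [0.053, 0.999, 0.0, -0.002]
ft_force: [-0.4, 0.4, -1.6]
grip_width: 0.0645
```

Request:
play_rows(moves=[[-1,[0.32,-3.83,0],[0,0,0]],[-1,[0.32,-3.83,0],[0,0,0]],[-1,[0,0,0],[0,-0.05,0]],[-1,[0,0,0],[0,0,0]],[-1,[0,0,0],[0,0,0]],[-1,[0,0,0],[0,0,0]]])

```text
clock: 60.18
eef_pos: [0.447, -0.1243, 0.2931]
tool_rot: [0.053, 0.998, -0.001, 0.024]
ft_force: [-0.1, 0.2, -1.1]
grip_width: 0.0648
```

```bash
python3 -c "
from stand import *
gs(-52.2,54.5,229)"
```

```text
t 60.18 tcp [ 447.  -124.3  293.1] yaw_y 83.87 tilt [ 0.0473 -0.0044] w 0.0648 F [-0.1  0.2 -1.1]
shift [ 0.28 -0.18  6.41] 
turn z 0.002
now stand xs -52.5 ys 56.2
```

Request:
play_rows(moves=[[-1,[0.25,-0.15,2],[0,0,0]],[-1,[0,0,2],[0,0,0]],[-1,[0,0,1.4],[0,0,0]],[-1,[0,0,1],[0,0,0]],[-1,[0,0,0],[0,0,0]],[-1,[0,0,0],[0,0,0]],[-1,[0,0,0],[0,0,0]]])

```text
clock: 60.77
eef_pos: [0.4487, -0.126, 0.2304]
tool_rot: [0.053, 0.998, -0.001, 0.025]
ft_force: [0.0, -0.1, -1.9]
grip_width: 0.0643
```

```bash
python3 -c "
from stand import *
gs(-52.2,54.5,222)"
```

```text
t 60.77 tcp [ 448.7 -126.   230.4] yaw_y 83.88 tilt [ 0.05   -0.0054] w 0.0643 F [ 0.  -0.1 -1.9]
shift [ 0.2  -0.02  0.83] 
turn z 0.003
now stand xs -50.6 ys 54.7
```

Request:
play_rows(moves=[[-1,[0.18,0,0.4],[0,0,0]],[-1,[0,0,0.3],[0,0,0]],[-1,[0,0,0.15],[0,0,0]],[-1,[0,0,0],[0,0,0]],[-1,[0,0,0],[0,0,0]]])

```text
clock: 61.18
eef_pos: [0.4466, -0.1267, 0.2214]
tool_rot: [0.054, 0.998, -0.001, 0.025]
ft_force: [1.1, -0.8, -1.7]
grip_width: 0.0646
```

Request:
play_rows(moves=[[-1,[0,0,0.1],[0,0,0]],[-1,[0,0,0],[0,0,0]],[-1,[0,0,0],[0,0,0]]])

```text
clock: 61.43
eef_pos: [0.4467, -0.1266, 0.221]
tool_rot: [0.054, 0.998, -0.001, 0.025]
ft_force: [-2.9, 1.4, 4.9]
grip_width: 0.0647
```

Contact. Release, back off, and make a final check.

Request:
play_rows(moves=[[-1,[0,0,-0.05],[0,0,0]],[1,[0,0,0],[0,0,0]],[1,[0,0,0],[0,0,0]],[1,[0,0,0],[0,0,0]],[1,[0,0,0],[0,0,0]],[1,[0,0,0],[0,0,0]],[1,[0,0,0],[0,0,0]],[1,[0,0,-1.5],[0,0,0]],[1,[0,0,-3],[0,0,0]],[1,[0,0,-3.5],[0,0.05,0]],[1,[0,0,-2.5],[0,0,0]],[1,[0,0,0],[0,0,0]]])

```text
clock: 62.43
eef_pos: [0.4452, -0.1268, 0.331]
tool_rot: [0.054, 0.999, -0.001, 0.005]
ft_force: [0.7, -0.1, 1.2]
grip_width: 0.0856
```

Request:
play_rows(moves=[[1,[2.5,0,0],[0,0,0]],[1,[3,0,0],[0,0,0]],[1,[3,0,0],[0,0,0]],[1,[2,0,0],[0,0,0]],[1,[0,0,0],[0,0,0]],[1,[0,0,0],[0,0,0]],[1,[0,0,0],[0,0,0]]])

```text
clock: 63.02
eef_pos: [0.3388, -0.1149, 0.3256]
tool_rot: [0.054, 0.999, -0.0, 0.0]
ft_force: [-0.3, 0.2, -0.2]
grip_width: 0.085
```

Run:
```python
from stand import *
from pot import pot
pose(); c=cam("wrist"); P=pts(c); top(55,242,P)
p=O-.0467*EX-.0565*EY; pot(p[0],p[1],.182)
s=cam("side"); save("end",np.hstack([cv2.resize(c[0],(400,500)),cv2.resize(s[0][150:320,280:416],(400,500))]))
blobs(pts(cam("top")),.02,.06,150)
```

```text
t 63.02 tcp [ 338.8 -114.9  325.6] yaw_y 83.76 tilt [ 0.001  -0.0003] w 0.0850 F [-0.3  0.2 -0.2]
top 6287 xs [-103.9  -47.1] ys [21.1 85.2] zfit [6.00000e-02 2.42046e+02] rect [-74.3  53.1] [60.6 66. ] 0.1
t 63.07 tcp [ 339.  -114.9  325.5] yaw_y 83.77 tilt [ 0.0004 -0.0001] w 0.0856 F [-0.1  0.4 -0.5]
pot pts 1081 z [186.7 221.4 240.1]
187 101 encl 463.6 -235.9 r 7.5 fit 463.2 -235.7 r 3.9
195 114 encl 444.4 -223.5 r 27.0 fit 439.4 -235.0 r 28.4
203 110 encl 443.3 -220.2 r 25.8 fit 438.5 -236.2 r 30.5
211 131 encl 442.0 -216.6 r 24.6 fit 438.2 -235.5 r 30.9
219 211 encl 435.3 -209.2 r 17.2 fit 438.2 -234.7 r 29.8
227 224 encl 435.5 -210.3 r 17.0 fit 437.8 -234.2 r 28.5
235 172 encl 434.9 -210.6 r 15.9 fit 436.9 -231.8 r 25.2
px [183.   9.] n 176 ctr 1166.0 418.6 size 81.8 x 46.8 long-axis 4.4 deg z 40.4
px [357.  22.] n 2285 ctr 1123.6 -196.1 size 183.0 x 175.9 long-axis -89.0 deg z 29.0
px [481.   2.] n 161 ctr 1220.1 -639.5 size 148.3 x 18.7 long-axis -88.3 deg z 36.0
px [619.  33.] n 401 ctr 1162.0 -1225.3 size 245.5 x 110.3 long-axis -0.9 deg z 40.8
px [211.  25.] n 214 ctr 110
[... 504 characters left out ...]
 size 116.6 x 19.3 long-axis -4.7 deg z 47.7
px [296. 182.] n 1014 ctr 552.4 6.7 size 180.1 x 87.2 long-axis 1.3 deg z 25.3
px [267. 183.] n 1253 ctr 546.6 100.6 size 185.7 x 102.8 long-axis -2.8 deg z 25.2
px [487. 190.] n 442 ctr 533.7 -643.6 size 79.9 x 76.8 long-axis -48.9 deg z 42.4
px [458. 194.] n 441 ctr 519.3 -541.8 size 78.8 x 76.9 long-axis -19.6 deg z 41.9
px [513. 213.] n 1178 ctr 459.1 -738.2 size 207.1 x 67.3 long-axis -15.9 deg z 39.0
px [564. 215.] n 241 ctr 457.5 -919.2 size 163.8 x 10.8 long-axis -2.2 deg z 43.0
px [636. 243.] n 484 ctr 364.9 -1201.8 size 239.3 x 21.4 long-axis -2.7 deg z 43.3
px [ 36. 303.] n 937 ctr 106.3 894.3 size 595.5 x 29.3 long-axis -0.3 deg z 39.9
```

View pics/end.png

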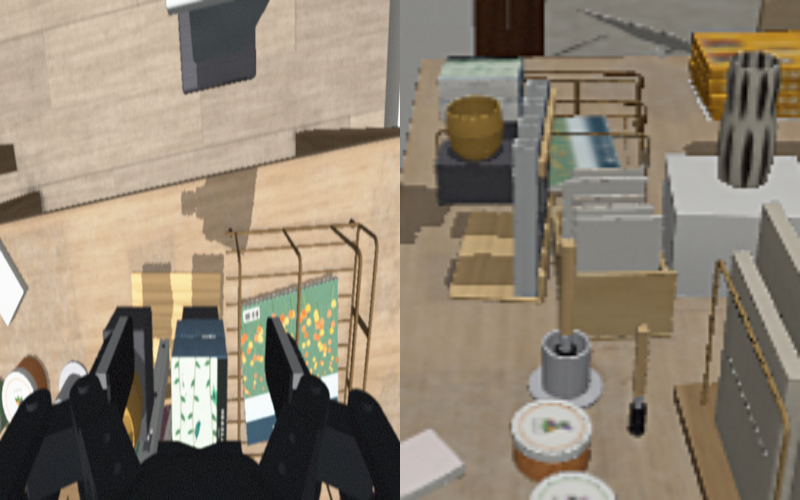

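The side view shows the pot on the right-hand shelf (475,128), both decks stacked level on the left-hand shelf (480,85), and the brush upright in its cup (567,330). Everything is in place, so I hand in.

```bash
python3 -c "
from workcell import bot
print(bot.job_done())"
```

```text
the job is handed in; nothing more can be done
None
```

The job is done and handed in at about 63 s of robot time; the hand-in reports no verdict.

- **Shelves:** both hang in the stand. I pressed each down 13 mm to a firm stop at about 24 N. After release each leaned forward 0.05 rad and sat about 3 mm low, which fits the locked state. I did not read the spring tongues directly.
- **First try at a shelf:** the first push was about 5 mm too low, and the claws met the face of the upright at 28 N. I backed off, raised the shelf and it went in cleanly.
- **Brush:** it went to the bottom of the pot twice, felt at about 12 N and 8 N, and fully out of the mouth each time. It stands upright in its cup again.
- **Pot:** right after release it stood within about 2 mm of the middle of the right-hand shelf, and the final picture shows it there.
- **Decks:** both are stacked flat and lengthwise on the left-hand shelf. They sit about 6 mm forward of the shelf's middle, because a 98 mm deck on a 90 mm shelf would otherwise hit the uprights.
- **Last check disagreement:** the top deck's slope read 0.06 rad against 0.05 for the deck below it. The gripper hid half of that view, so I put this down to measurement noise.
- **Other goods:** the two tubs still measured where they were at the start. I touched none of the other things.

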